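Clamp the pad in the padding press

ROBOT

A 6-joint arm with a two-finger parallel gripper is mounted at the origin on a cart in front of the work surface, level with it; the furniture and walls round the work are solid. World frame = base frame: x ahead of the robot, y to its left, z up, the work surface at z = 0. Lengths are in m, angles in degrees, forces in N, time in s.
With the tool pointing down it reaches from about 0.4 to 0.825 m from the base axis. Payload 7 kg.
Tool frame: the origin (TCP) lies at the very end of the fingers, on their centre line; the grasp point (between the pads) lies 19 mm behind it; z points along the fingers, y is the direction in which the jaws open and shut (so a half turn about z gives the same grasp; the last joint's range is limited). The gripper opens to 88 mm and grips with 3 to 60 N. Pads are 19 mm wide; open, the fingers measure 130 mm over their backs; the gripper's body (78 mm by 193 mm) begins 47 mm behind the grasp point.
Start: joints at [88.012, 20.546, 0.682, 0, -70.136, -16.507], TCP at [0.214, 0.64, 0.227] pointing down, gripper open.
Joint ranges: [-176.03, 176.03], [-82.01, 121.73], [-58.28, 71.71], [-173.87, 95.51], [-174.79, -0.11], [-173.66, 173.66]. Speed limits (degrees/s): [136.94, 136.94, 172.46, 180, 180, 180].

INTERFACE

Orientations are given as [roll, pitch, yaw] about the fixed x, y, z axes, in that order (R = Rz(yaw) Ry(pitch) Rx(roll)).
In Python, from plant import telemetry, snapshot, calibration, workorder gives the robot as it stands. The module is installed in compiled form; this text tells all that it offers.
- The arm moves only by the tool step_arm, never from a script. Its argument "plan" is text: rows parted by semicolons, each of 7 numbers parted by spaces: the finger opening in cm, from 0 to 8.76, then the shift along the tool's x, y, z in cm, then the turn, a rotation vector about the tool's x, y, z in degrees. A call has 1 to 12 rows; each row shifts and turns the commanded pose from where the row before left it, along the tool's axes as they then stand; what a row does not reach is not made up. A row lasts 1/12 s, in which the tool goes at most 41.7 mm and 7.16 degrees, less where a joint would pass 70% of its speed; a pose out of reach is approached as far as the arm can. A call with a gripper value outside its range is refused whole. The fingers move at their own pace and stop on an object; the grip force is fixed at half the most. Time passes only in rows, so rows that do not move let the fingers close. It gives the time, the measured TCP pose, the force and the opening at its end, in the units of the state.
- telemetry.get_obs(): the state, without advancing time (a new reading comes with each control period).
- snapshot(name): name is "scene" or "top" or "wrist"; returns the picture (420x560x3 uint8, blue, green, red); there is no depth.
- calibration(name): a dict with "K" (3x3 intrinsics, pixels), "camera_from_world" (4x4, takes a point from world to camera coordinates). Camera axes: x right, y up, looking along -z (the intrinsics and any distortion apply to the point x, -y, -z); pixel columns grow to the right and rows downward; lengths in m; the calibration is good to about 2 mm. A picture is of the moment at which its call begins: read the wrist's pose just before it. calibration takes no time and is no camera call; for the wrist camera it gives the pose at the moment of the call.
- workorder.close_job(): hands the job in, once; it reports no verdict.
The state is a dict: "clock": time; "joint_pos": joint angles; "qvel": joint speeds; "tau": joint torques, N m; "tool_pos": TCP position; "orientation": TCP orientation; "force": force on the tool from outside, world axes, zero at the start; "moment": the same for the moment, N m; "opening": finger opening in m.
Only numpy, scipy, OpenCV 4.12 (cv2) and the standard library are available. Lean on these libraries where they do the work, as an engineer would, in place of code of your own. Each camera call takes 0.05 s, during which the arm holds its last target.

TASK

The notepad lies in the small padding press and has to be clamped. Push the loose crank fully home onto the square shaft on top of the press (lower it gently and turn it until it drops over the square), then wind it clockwise, seen from above, by its upright handle until the pressing plate has come down and grips the pad firmly: when the crank gets clearly heavier to turn the plate is biting, so stop about a quarter turn later and do not force it tighter. Leave the crank on the shaft and the notepad in the press, let go, and leave the other things alone.

Things in the scene. Friction and masses are not known exactly. Their poses are not given: they have to be found in the camera images.
- press: Grey steel padding press, fixed. Origin under the middle of its bed (150 x 190 x 18 mm). Posts at y = +-78 mm carry a cross-beam along y (40 wide, 178 long), underside at z = 108, top at 130 mm; a round boss (30 mm across) on the beam ends at z = 142 mm. From it the upright shaft rises: 14 mm square from z = 142 to 156, then a round pilot 14 mm across to z = 159, tapering to 9 mm at z = 163 mm.
- press_shaft (a point): Top end of the shaft's pilot tip, on its axis, 163 mm over the desk; axes as the press. The shaft's angle of turn differs from run to run and is not given; these axes do not turn with it. A full clockwise turn (from above) lowers the plate 25 mm (4 mm a radian). Turning takes about 0.16 N m until the plate meets the pad.
- press_seat (a point): Point on the shaft axis at the top of the round boss, 142 mm over the desk: the crank's underside rests here when fully home; axes as the press
- press_foot: Sprung flat steel pressing plate (96 x 116 x 7 mm) that comes down on the pad, 30 to 53 mm above it (1.2 to 2.1 turns) at the start; origin at the middle of its underside. Once it meets the pad its springs (15 N/mm) add some 0.24 N m of crank torque per radian; more than 2 rad past first touch is forcing it. Let go, the screw stays put or springs back a little.
- notepad: Notepad 125 x 86 x 8 mm with brown cover, lying on the press bed (bed top 18 mm over the desk, so the pad's top is at about 26 mm); origin at the middle of its underside
- crank: Loose steel crank lying flat, 0.19 kg. Origin: centre of the square socket's mouth, in the flat underside; z up; the arm (18 wide, 8 thick) runs along +x to the handle's axis, 55 mm out. Hub 30 x 30 mm, 26 mm high; socket 16 mm square, 23 mm deep, open below, sides along x and y. On the hub a square grip boss 18 x 18 mm from z = 26 to 60 mm, flats along x and y.
- crank_handle (a point): On the axis of the crank's upright black handle, 34 mm over the crank's underside. The handle is a round grip 20 mm across from 9 to 57 mm over the underside and spins freely about its own upright axis.
- tape_measure: Yellow tape measure 35 x 70 x 63 mm standing near the work; leave alone; origin under its middle
- staple_box: Small red box 36 x 52 x 22 mm; leave alone; origin under its middle
- binder_clip: Binder clip 26 x 41 x 35 mm; leave alone; origin under its middle
Not all that is in view belongs to the job. There is more than one size of the crank; the job needs the middle-sized.

How it is judged:
By the outcome, as a careful person would: the job done as asked, in the order asked, and still so for the second after the job is handed in, with the robot touching nothing.
It also fails if it takes over 72 s, if anything falls off the work surface, if the arm or the gripper's body presses on something with over 40 N, if the wrist force passes 120 N, or if a joint passes its speed limit or range.

## Working session

There is one attempt and no reset: what is moved stays moved. The work goes in short steps, Python scripts to look and compute and a tool call to move; the robot and the scene stay as the last step left them, time stands still between calls to the robot, and variables do not carry over. Pictures are saved under pics/ and viewed, and the job is handed in when it is done.

Besides the shell and the picture viewer there is one more tool, called after "Call:" by a JSON object that holds its "fn" and its "kwargs". step_arm: Moves the arm, as the interface text tells. Its arguments: {"type":"object","properties":{"plan":{"type":"string"}},"required":["plan"]}

```bash
mkdir -p pics
python3 - <<'E'
from plant import telemetry, snapshot, calibration
import cv2
o=telemetry.get_obs();print(o)
for n in("scene","top","wrist"):
    c=calibration(n);print(n,c)
    cv2.imwrite(f"pics/{n}0.png",snapshot(n))
E
```

```text
{'clock': 0.0, 'joint_pos': array([ 8.80144635e+01,  2.05909504e+01,  6.34913709e-01, -2.02276414e-02,
       -7.01367116e+01, -1.65074960e+01]), 'qvel': array([-0.03301212,  0.06011493, -0.00303054,  0.02583363, -0.00482159,
       -0.02628198]), 'tau': array([-9.36232118e-05, -5.82706690e+01,  2.93049252e+01,  6.99691057e+00,
        7.10588458e-03, -1.45639988e-04]), 'tool_pos': array([0.21396598, 0.6396777 , 0.22563649]), 'orientation': array([ 1.79905671e+02, -8.12450518e-03, -1.84999141e+01]), 'force': array([ 0.23244224, -0.15696246, -0.30281724]), 'moment': array([0.07561505, 0.02265885, 0.01842236]), 'opening': 0.08757469103982528}
scene {'K': array([[421.01357501,   0.        , 285.98951712],
       [  0.        , 421.01357501, 206.28164804],
       [  0.        ,   0.        ,   1.        ]]), 'camera_from_world': array([[ 0.7271668 , -0.68629953, -0.01487936, -0.2693971 ],
       [ 0.27646097,  0.27294592,  0.92144987, -0.33318816],
       [-0.62832935, -0.67416131,  0.38821225, -0.55982869],
       [ 0.        ,  0.        ,  0.        ,  1.        ]])}
top {'K': array([[500.81482202,   0.        , 277.85555907],
       [  0.        , 500.81482202, 198.58895633],
       [  0.        ,   0.        ,   1.        ]]), 'camera_from_world': array([[ 0.01232326, -0.99951881,  0.0284655 ,  0.15738826],
       [ 0.99250514,  0.01568823,  0.12119166, -0.59052634],
       [-0.12157992,  0.02675868,  0.99222089, -1.2604734 ],
       [ 0.        ,  0.        ,  0.        ,  1.        ]])}
wrist {'K': array([[340.38882336,   0.        , 281.22039029],
       [  0.        , 340.38882336, 206.67701433],
       [  0.        ,   0.        ,   1.        ]]), 'camera_from_world': array([[-0.31792993, -0.94811235,  0.00187646,  0.67361547],
       [ 0.90737488, -0.30484219, -0.28938221,  0.03647566],
       [ 0.27493887, -0.09030061,  0.95721179, -0.39119038],
       [ 0.        ,  0.        ,  0.        ,  1.        ]])}
```

View pics/scene0.png

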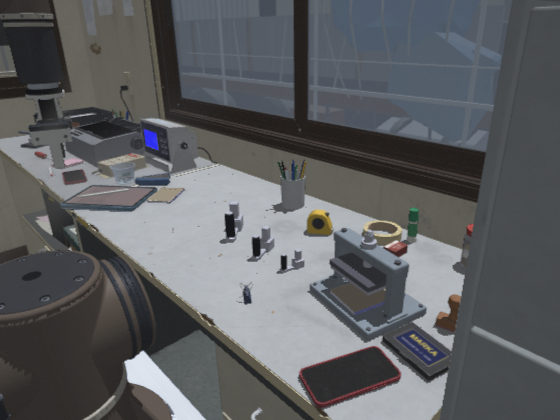

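View pics/top0.png

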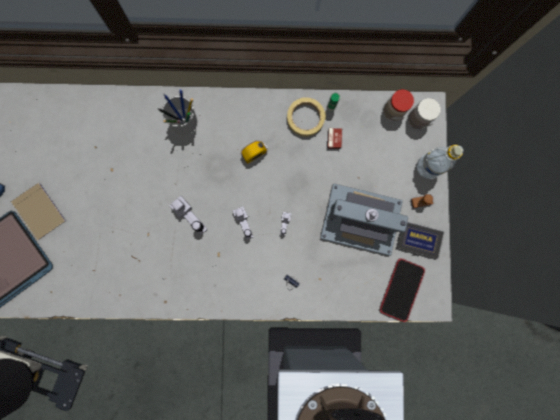

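View pics/wrist0.png

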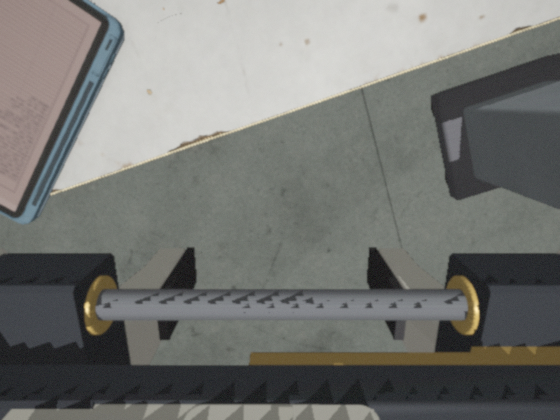

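```bash
cat > h.py <<'E'
import numpy as np, cv2
from plant import telemetry, snapshot, calibration
from scipy.spatial.transform import Rotation as Ro
def ray(c,u,v):
    M=c["camera_from_world"];R=M[:3,:3];t=M[:3,3];K=c["K"]
    d=np.linalg.inv(K)@[u,v,1.];d=np.array([d[0],-d[1],-d[2]])
    return -R.T@t,R.T@d
def atz(c,u,v,z):
    o,d=ray(c,u,v);return o+d*(z-o[2])/d[2]
def proj(c,p):
    M=c["camera_from_world"];q=M[:3,:3]@np.array(p)+M[:3,3];q=c["K"]@[q[0],-q[1],-q[2]];return q[:2]/q[2]
def crop(img,x0,y0,w,h,s,name):
    cv2.imwrite(name,cv2.resize(img[y0:y0+h,x0:x0+w],None,fx=s,fy=s,interpolation=cv2.INTER_CUBIC))
E
python3 - <<'E'
from h import *
t=cv2.imread("pics/top0.png");s=cv2.imread("pics/scene0.png")
crop(t,160,180,140,75,5,"pics/tc.png");crop(t,315,175,110,85,7,"pics/tp.png")
crop(s,210,195,110,85,7,"pics/sc.png");crop(s,300,215,130,120,5,"pics/sp.png")
c=calibration("top")
for u,v,z in [(240,213,.06),(247,233,.057),(372,215,.163),(180,203,.06),(286,215,.05)]:print(atz(c,u,v,z))
E
```

```text
[0.54698631 0.26123754 0.06      ]
[0.49710817 0.24275122 0.057     ]
[ 0.53740182 -0.05045385  0.163     ]
[0.56996678 0.41235744 0.06      ]
[0.54455426 0.1448868  0.05      ]
```

View pics/tc.png

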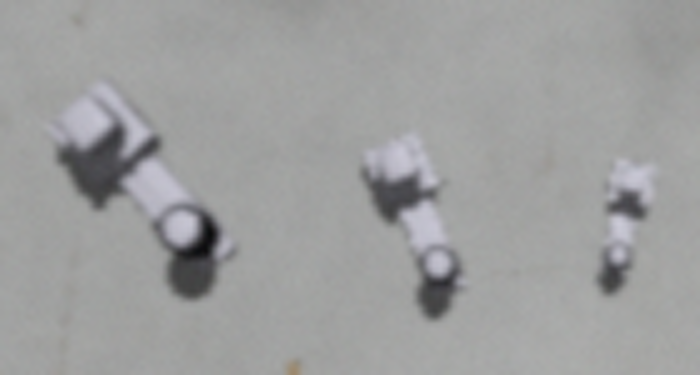

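View pics/tp.png

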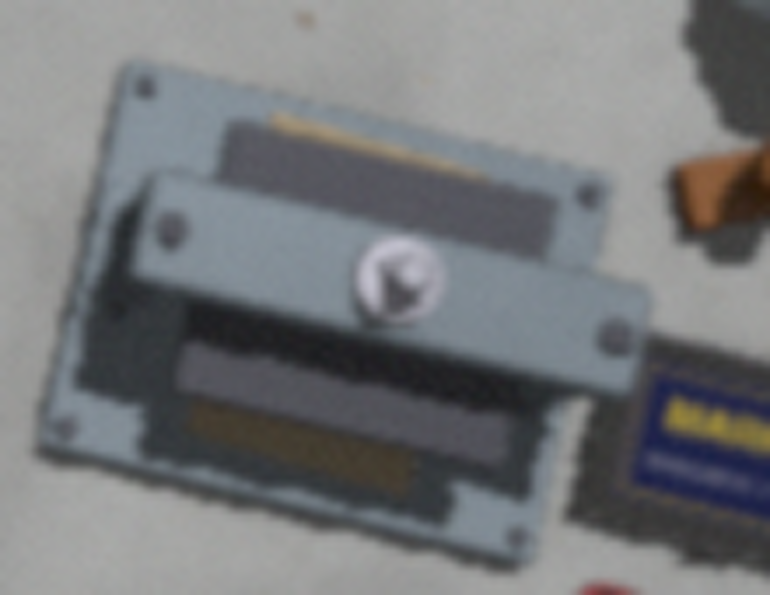

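View pics/sc.png

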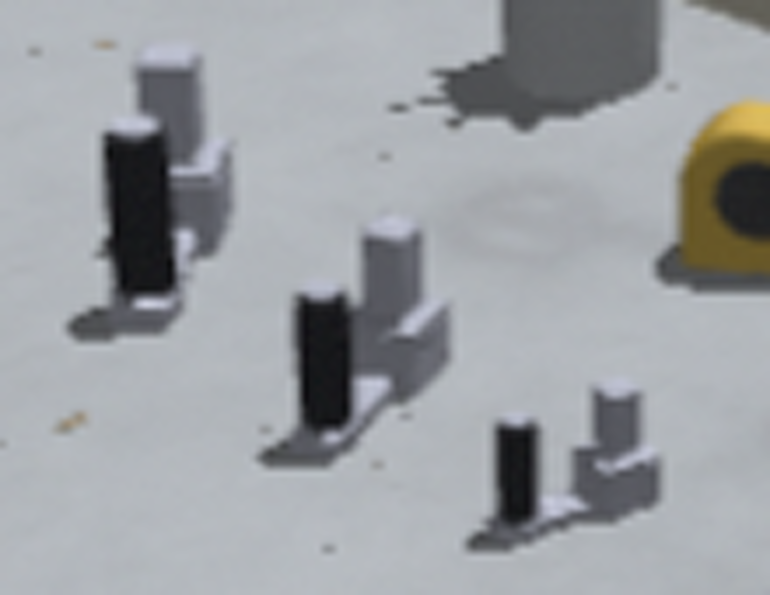

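View pics/sp.png

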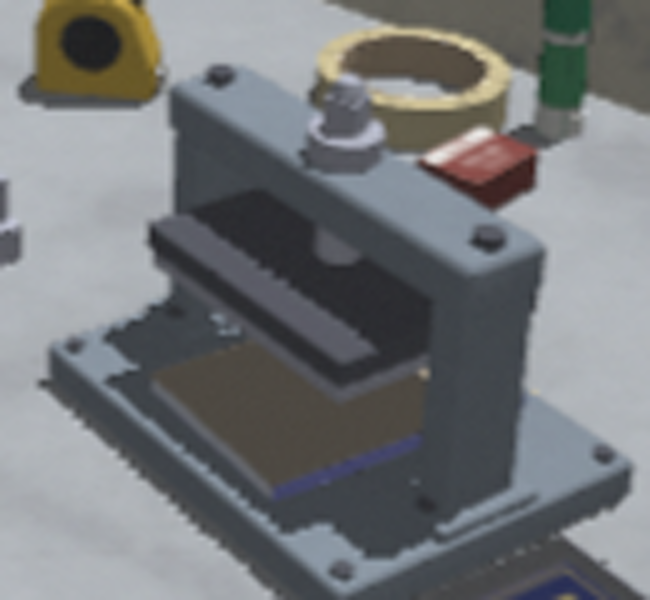

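Run:
```python
from h import *
ct=calibration("top");cs=calibration("scene")
f=lambda u,v,x0,y0,s:((u+.5)/s-.5+x0,(v+.5)/s-.5+y0)
def tri(a,b):
    A=[];bb=[]
    for c,(u,v) in ((ct,a),(cs,b)):
        o,d=ray(c,u,v);d/=np.linalg.norm(d);P=np.eye(3)-np.outer(d,d);A.append(P);bb.append(P@o)
    return np.linalg.lstsq(np.vstack(A),np.hstack(bb),rcond=None)[0]
for nm,a,b,z in (("boss",(399,158),(392,227),.06),("handle",(437,263),(323,290),.057)):
    p=f(*a,160,180,5);q=f(*b,210,195,7);print(nm,p,q,atz(ct,*p,z),atz(cs,*q,z),tri(p,q))
p=f(400,275,315,175,7);q=f(349,83,300,215,5);print("shaft",p,q,atz(ct,*p,.163),atz(cs,*q,.163),tri(p,q))
# beam bolts at z~.13
p1=f(171,232,315,175,7);p2=f(615,336,315,175,7);a=atz(ct,*p1,.132);b=atz(ct,*p2,.132);print(a,b,(a+b)/2,np.linalg.norm(a-b),np.degrees(np.arctan2(*(a-b)[1::-1])))
q1=f(221,74,300,215,5);q2=f(488,236,300,215,5);a=atz(cs,*q1,.132);b=atz(cs,*q2,.132);print(a,b,(a+b)/2,np.linalg.norm(a-b))
```

```text
boss (239.4, 211.2) (265.57142857142856, 227.0) [0.55151252 0.26284313 0.06      ] [0.55253352 0.26675432 0.06      ] [0.55068594 0.2632602  0.06189517]
handle (247.0, 232.2) (255.71428571428572, 236.0) [0.49911558 0.24279095 0.057     ] [0.50650592 0.25026004 0.057     ] [0.49933211 0.24221712 0.06240184]
shaft (371.7142857142857, 213.85714285714286) (369.4, 231.2) [ 0.54006187 -0.04981328  0.163     ] [ 0.54240517 -0.05281316  0.163     ] [ 0.54132955 -0.05137097  0.16252777]
[0.55655355 0.02192454 0.132     ] [ 0.52319043 -0.1301104   0.132     ] [ 0.53987199 -0.05409293  0.132     ] 0.15565256409388128 77.62298495609893
[0.56432084 0.02628278 0.132     ] [ 0.52895076 -0.12593961  0.132     ] [ 0.5466358  -0.04982842  0.132     ] 0.1562776276994959
```

```bash
cat >> h.py <<'E'
def plan(p,yaw,n,grip,start=None):
    o=telemetry.get_obs()
    R=Ro.from_euler('xyz',o['orientation'],degrees=True);pos=o['tool_pos'].copy()
    if start is not None: pos=np.array(start[:3]);R=Ro.from_euler('xyz',start[3:],degrees=True)
    T=Ro.from_euler('xyz',[180,0,yaw],degrees=True)
    rv=(R.inv()*T).as_rotvec()
    p=np.array(p);out=[];p0=pos.copy()
    for i in range(n):
        t=p0+(p-p0)*(i+1)/n
        Ri=R*Ro.from_rotvec(rv*i/n)
        d=np.round(Ri.inv().apply(t-pos)*100,2);pos=pos+Ri.apply(d/100)
        out.append(" ".join(f"{x:g}" for x in [grip,*d,*np.round(np.degrees(rv/n),2)]))
    print("; ".join(out))
E
python3 - <<'E'
from h import *
c=calibration("wrist");o=telemetry.get_obs();M=c["camera_from_world"]
R=Ro.from_euler('xyz',o['orientation'],degrees=True)
print("cam in tool",R.inv().apply(-M[:3,:3].T@M[:3,3]-o['tool_pos']),proj(c,o['tool_pos']))
plan([.45,.225,.25],21,12,8.7)
E
```

```text
cam in tool [ 0.07879986  0.00050598 -0.15802329] [280.21063835 264.71451492]
8.7 2.96 2.65 -0.2 0.01 0 -3.29; 8.7 2.81 2.82 -0.2 0.01 0 -3.29; 8.7 2.63 2.98 -0.19 0.01 0 -3.29; 8.7 2.47 3.12 -0.2 0.01 0 -3.29; 8.7 2.28 3.26 -0.2 0.01 0 -3.29; 8.7 2.08 3.39 -0.2 0.01 0 -3.29; 8.7 1.89 3.49 -0.2 0.01 0 -3.29; 8.7 1.69 3.61 -0.2 0.01 0 -3.29; 8.7 1.48 3.69 -0.2 0.01 0 -3.29; 8.7 1.26 3.77 -0.2 0.01 0 -3.29; 8.7 1.04 3.84 -0.2 0.01 0 -3.29; 8.7 0.83 3.89 -0.2 0.01 0 -3.29
```

Call:
{"fn": "step_arm", "kwargs": {"plan": "8.7 2.96 2.65 -0.2 0 0 -3.3; 8.7 2.81 2.82 -0.2 0 0 -3.3; 8.7 2.63 2.98 -0.2 0 0 -3.3; 8.7 2.47 3.12 -0.2 0 0 -3.3; 8.7 2.28 3.26 -0.2 0 0 -3.3; 8.7 2.08 3.39 -0.2 0 0 -3.3; 8.7 1.89 3.49 -0.2 0 0 -3.3; 8.7 1.69 3.61 -0.2 0 0 -3.3; 8.7 1.48 3.69 -0.2 0 0 -3.3; 8.7 1.26 3.77 -0.2 0 0 -3.3; 8.7 1.04 3.84 -0.2 0 0 -3.3; 8.7 0.83 3.89 -0.2 0 0 -3.3"}}

```text
clock: 1.15
tool_pos: [0.4509, 0.2236, 0.2508]
orientation: [-180.0, -0.0, 21.3]
force: [1.9, 1.2, 0.5]
opening: 0.0872
```

Run:
```python
from h import *
o=telemetry.get_obs();print(o['tool_pos'],o['orientation'],o['joint_pos'],o['clock'],o['qvel'])
```

```text
[0.45088075 0.223618   0.25081754] [-1.79985340e+02 -1.69778551e-02  2.12875732e+01] [ 4.87767662e+01  3.24924058e+00 -1.83367400e+01 -5.55852253e-03
 -6.83921919e+01  6.25128552e+01] 1.15 [-54.92314022   0.78190353   3.92087642   0.1041983   -3.00341601
  94.02347703]
```

Run:
```python
from h import *
snapshot("wrist");snapshot("wrist")
c=calibration("wrist");o=telemetry.get_obs();print(o['tool_pos'],o['orientation'],o['qvel'])
i=snapshot("wrist");np.save("c1.npy",c,allow_pickle=True);cv2.imwrite("pics/w1.png",i)
```

```text
[0.4521085  0.22133931 0.2508692 ] [ 1.79972125e+02 -4.36584211e-03  2.09891217e+01] [ 4.0031535   0.57460052  0.31292895 -0.75171455  0.85987815 -9.24766762]
```

View pics/w1.png

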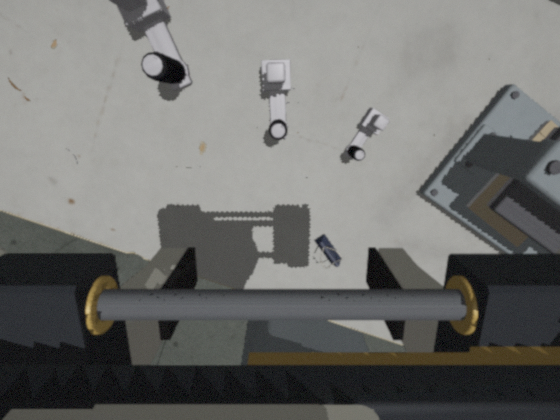

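Run:
```python
from h import *
c=np.load("c1.npy",allow_pickle=True).item()
i=cv2.imread("pics/w1.png");crop(i,245,45,70,100,6,"pics/w1c.png")
```

```text
(no output)
```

View pics/w1c.png

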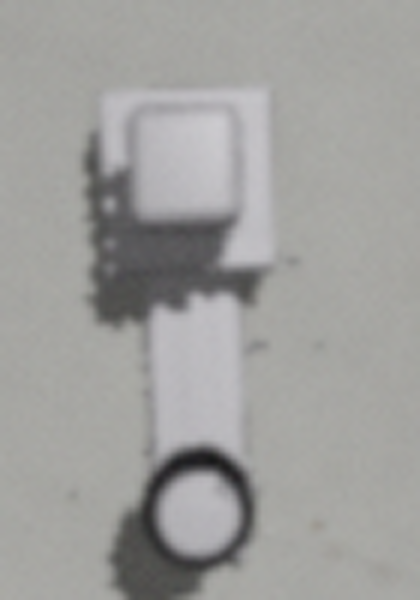

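Run:
```python
from h import *
c=np.load("c1.npy",allow_pickle=True).item()
f=lambda u,v:((u+.5)/6-.5+245,(v+.5)/6-.5+45)
b=atz(c,*f(186,162),.06);h=atz(c,*f(199,513),.057);d=h-b
print(b,h,np.linalg.norm(d[:2]),np.degrees(np.arctan2(d[1],d[0])))
# arm edges at z=.008, hub edges z=.026
for p,q,z in (((151,320),(155,450),.008),((240,320),(243,440),.008),((103,95),(103,130),.026),((267,90),(272,260),.026),((105,90),(265,90),.026),((130,120),(133,215),.06),((241,115),(238,215),.06)):
    d=atz(c,*f(*q),z)-atz(c,*f(*p),z);print(np.degrees(np.arctan2(d[1],d[0])))
for q in ((105,90),(267,90),(272,265)):print(atz(c,*f(*q),.026))
```

```text
[0.5510321  0.26416194 0.06      ] [0.50041228 0.24276086 0.057     ] 0.05495791329553495 -157.08230366389193
-157.7557017805849
-157.3791185465625
-159.99615083152528
-156.83978236553313
-69.03807878578995
-157.82638774356158
-160.72791875064146
[0.55938848 0.28284133 0.026     ]
[0.56942675 0.25663869 0.026     ]
[0.54304276 0.24538052 0.026     ]
```

Run:
```python
from h import *
plan([.551,.264,.12],22.5,5,5)
plan([.551,.264,.031],22.5,5,5,[.551,.264,.12,180,0,22.5])
```

```text
5 2.15 -0.06 2.61 -0 -0 -0.33; 5 2.15 -0.04 2.62 -0 -0 -0.33; 5 2.16 -0.03 2.61 -0 -0 -0.33; 5 2.15 -0.02 2.61 -0 -0 -0.33; 5 2.15 -0 2.62 -0 -0 -0.33
5 0 -0 1.78 0 0 0; 5 0 -0 1.78 0 0 0; 5 0 -0 1.78 0 0 0; 5 0 -0 1.78 0 0 0; 5 0 -0 1.78 0 0 0
```

Call:
{"fn": "step_arm", "kwargs": {"plan": "5 2.15 -0.05 2.6 0 0 -0.3; 5 2.15 -0.04 2.6 0 0 -0.3; 5 2.15 -0.03 2.6 0 0 -0.3; 5 2.15 -0.02 2.6 0 0 -0.3; 5 2.15 0 2.6 0 0 -0.3; 5 0 0 0 0 0 0; 5 0 0 0 0 0 0"}}

```text
clock: 1.88
tool_pos: [0.549, 0.2668, 0.1176]
orientation: [179.9, 0.3, 22.6]
force: [-0.2, 0.6, -0.6]
opening: 0.0509
```

Run:
```python
from h import *
plan([.551,.264,.031],22.5,5,5)
i=snapshot("wrist");cv2.imwrite("pics/w2.png",i)
```

```text
5 0.02 0.06 1.73 0.02 0.06 0.02; 5 0.03 0.07 1.73 0.02 0.06 0.02; 5 0.02 0.06 1.73 0.02 0.06 0.02; 5 0.02 0.07 1.74 0.02 0.06 0.02; 5 0.02 0.06 1.73 0.02 0.06 0.02
```

View pics/w2.png

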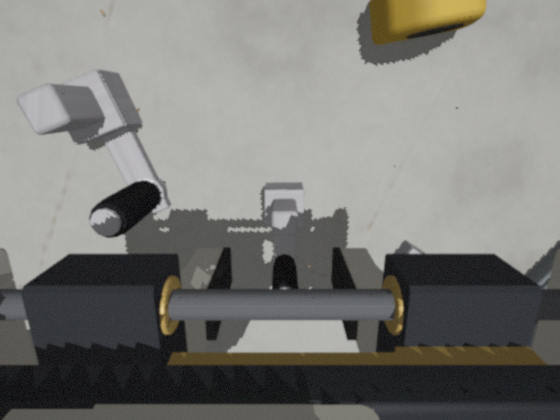

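Run:
```python
from h import *
for k in range(3):
    o=telemetry.get_obs();print(o['tool_pos'],o['orientation']);snapshot("wrist")
```

```text
[0.54929423 0.26703493 0.11944822] [1.79946588e+02 1.29460193e-01 2.26173953e+01]
[0.54951546 0.26723652 0.12080684] [1.79988517e+02 5.66938873e-03 2.26340401e+01]
[0.54967199 0.26730072 0.12163029] [-1.79978470e+02 -7.54782627e-02  2.26389749e+01]
```

Call:
{"fn": "step_arm", "kwargs": {"plan": "5 0 0.35 1.5 0 0 0; 5 0 0 1.5 0 0 0; 5 0 0 1.5 0 0 0; 5 0 0 1.5 0 0 0; 5 0 0 1.5 0 0 0; 5 0 0 1.0 0 0 0; 5 0 0 0.5 0 0 0; 5 0 0 0 0 0 0; 5 0 0 0 0 0 0; 5 0 0 0 0 0 0"}}

```text
clock: 2.92
tool_pos: [0.5518, 0.2638, 0.0317]
orientation: [-180.0, -0.1, 22.6]
force: [0.5, -0.7, -0.8]
opening: 0.05
```

Run:
```python
from h import *
for k in range(2):
    o=telemetry.get_obs();print(o['tool_pos'],o['orientation'],o['force']);i=snapshot("wrist")
cv2.imwrite("pics/w3.png",i)
```

```text
[0.55178382 0.26383787 0.03171758] [-1.79976357e+02 -9.79148144e-02  2.26215313e+01] [ 0.48613339 -0.71413621 -0.79118332]
[0.5517577  0.26383011 0.03167571] [-1.79971483e+02 -9.79980606e-02  2.26142889e+01] [ 0.26362373 -0.14566265  0.27309612]
```

View pics/w3.png

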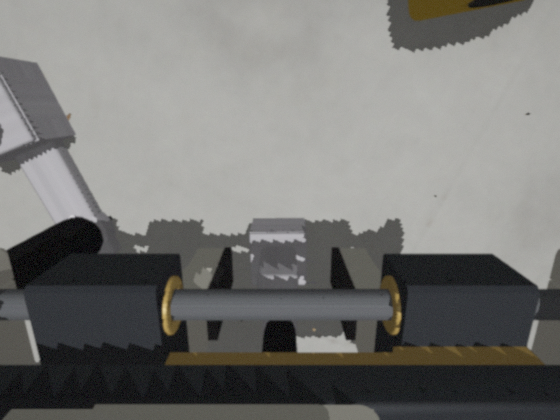

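Call:
{"fn": "step_arm", "kwargs": {"plan": "1 0 0 0 0 0 0; 1 0 0 0 0 0 0; 1 0 0 0 0 0 0; 1 0 0 0 0 0 0; 1 0 0 0 0 0 0; 1 0 0 0 0 0 0; 1 0 0 0 0 0 0; 1 0 0 0 0 0 0"}}

```text
clock: 3.68
tool_pos: [0.5513, 0.2634, 0.0305]
orientation: [-180.0, -0.0, 22.6]
force: [-0.5, 0.5, -1.0]
opening: 0.018
```

Run:
```python
from h import *
plan([.54,.25,.15],22.5,4,1)
plan([.458,-.086,.26],22.5,10,1,[.54,.25,.15,180,0,22.5])
```

```text
1 -0.39 0.2 -2.99 -0 -0 0.03; 1 -0.39 0.2 -2.98 -0 -0 0.03; 1 -0.38 0.2 -2.99 -0 -0 0.03; 1 -0.39 0.2 -2.99 -0 -0 0.03
1 -2.04 2.79 -1.1 0 0 0; 1 -2.05 2.79 -1.1 0 0 0; 1 -2.04 2.79 -1.1 0 0 0; 1 -2.04 2.79 -1.1 0 0 0; 1 -2.05 2.79 -1.1 0 0 0; 1 -2.04 2.79 -1.1 0 0 0; 1 -2.04 2.79 -1.1 0 0 0; 1 -2.05 2.79 -1.1 0 0 0; 1 -2.04 2.79 -1.1 0 0 0; 1 -2.04 2.79 -1.1 0 0 0
```

Call:
{"fn": "step_arm", "kwargs": {"plan": "1 0 0 -1 0 0 0; 1 -0.4 0.2 -3 0 0 0; 1 -0.4 0.2 -3 0 0 0; 1 -0.4 0.2 -3 0 0 0; 1 -0.4 0.2 -2 0 0 0"}}

```text
clock: 4.1
tool_pos: [0.5401, 0.25, 0.1542]
orientation: [-180.0, -0.2, 22.6]
force: [1.1, -0.0, -0.7]
opening: 0.0179
```

Call:
{"fn": "step_arm", "kwargs": {"plan": "1 -2.05 2.8 -1.5 0 0 0; 1 -2.05 2.8 -1.5 0 0 0; 1 -2.05 2.8 -1.5 0 0 0; 1 -2.05 2.8 -1.5 0 0 0; 1 -2.05 2.8 -1 0 0 0; 1 -2.05 2.8 -1 0 0 0; 1 -2.05 2.8 -1 0 0 0; 1 -2.05 2.8 -1 0 0 0; 1 -2 2.8 -0.5 0 0 0; 1 -2 2.8 -0.5 0 0 0; 1 0 0 0 0 0 0; 1 0 0 0 0 0 0"}}

```text
clock: 5.1
tool_pos: [0.4581, -0.0887, 0.2616]
orientation: [180.0, -0.1, 22.4]
force: [-0.2, -0.1, -1.5]
opening: 0.0179
```

Run:
```python
from h import *
for k in range(4):
    snapshot("wrist")
c=calibration("wrist");o=telemetry.get_obs();print(o['tool_pos'],o['orientation'],o['force'],o['opening']);i=snapshot("wrist")
np.save("c4.npy",c,allow_pickle=True)
cv2.imwrite("pics/w4.png",i)
```

```text
[ 0.45884681 -0.08644803  0.26050482] [-1.79988526e+02  1.13455509e-02  2.26530833e+01] [ 0.0273684  -0.0900367  -1.73554283] 0.017870131627114316
```

View pics/w4.png

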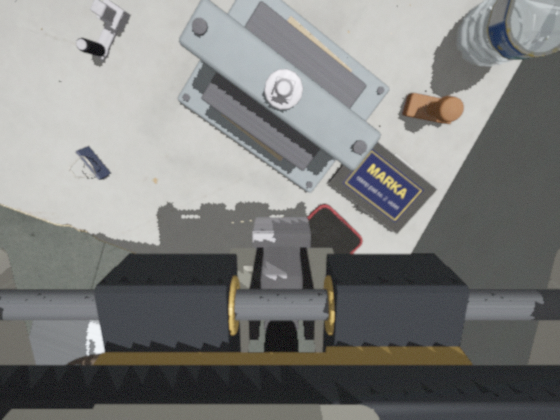

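Run:
```python
from h import *
i=cv2.imread("pics/w4.png");crop(i,258,65,50,48,12,"pics/w4c.png")
```

```text
(no output)
```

View pics/w4c.png

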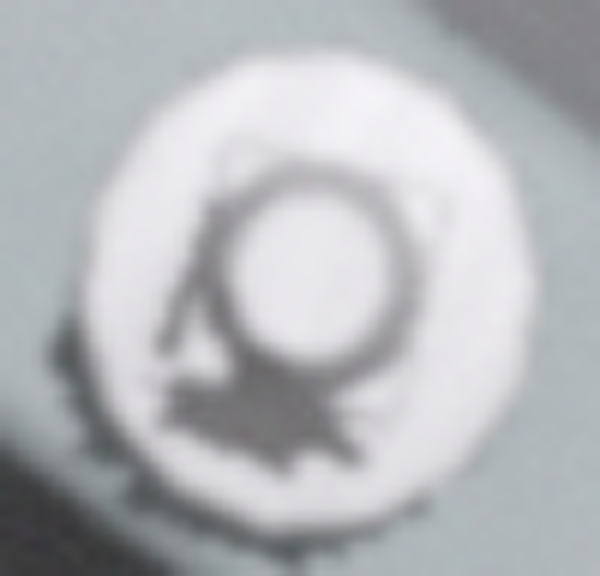

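Run:
```python
from h import *
c=np.load("c4.npy",allow_pickle=True).item()
f=lambda u,v:((u+.5)/12-.5+258,(v+.5)/12-.5+65)
print("tip",atz(c,*f(312,277),.163), "boss",atz(c,*f(312,290),.142))
P=[atz(c,*f(*q),.156) for q in ((225,138),(455,190),(405,415),(172,367))]
print(np.mean(P,0))
for a in range(4):
    d=P[(a+1)%4]-P[a];print(np.linalg.norm(d),np.degrees(np.arctan2(d[1],d[0])))
```

```text
tip [ 0.54205197 -0.05419704  0.163     ] boss [ 0.5421998 -0.0542973  0.142    ]
[ 0.54232108 -0.05428649  0.156     ]
0.014179764976988791 -79.33821046474354
0.013274752196634921 -170.03182132575873
0.014529026648997483 101.5234121827324
0.013501832904548813 8.504210954252184
```

Run:
```python
from h import *
plan([.542,-.054,.215],10,6,1)
```

```text
1 1.49 0.04 0.76 -0 0 2.11; 1 1.48 -0.02 0.75 -0 0 2.11; 1 1.49 -0.07 0.76 -0 0 2.11; 1 1.48 -0.13 0.76 -0 0 2.11; 1 1.47 -0.18 0.76 -0 0 2.11; 1 1.47 -0.24 0.75 -0 0 2.11
```

Call:
{"fn": "step_arm", "kwargs": {"plan": "1 1.49 0.04 0.75 0 0 2.1; 1 1.48 -0.02 0.75 0 0 2.1; 1 1.49 -0.07 0.75 0 0 2.1; 1 1.48 -0.13 0.75 0 0 2.1; 1 1.47 -0.18 0.75 0 0 2.1; 1 1.47 -0.24 0.75 0 0 2.1; 1 0 0 0 0 0 0; 1 0 0 0 0 0 0; 1 0 0 0 0 0 0; 1 0 0 0 0 0 0; 1 0 0 0 0 0 0; 1 0 0 0 0 0 0"}}

```text
clock: 6.35
tool_pos: [0.5418, -0.0549, 0.2161]
orientation: [-180.0, -0.1, 10.0]
force: [-0.4, -0.6, -1.8]
opening: 0.0182
```

Run:
```python
from h import *
o=telemetry.get_obs();print(o['tool_pos'],o['orientation'],o['force'],o['opening'],o['clock']);i=snapshot("wrist")
cv2.imwrite("pics/w5.png",i)
s=snapshot("scene");crop(s,320,170,110,100,6,"pics/s5.png")
t=snapshot("top");crop(t,315,165,110,85,7,"pics/t5.png")
```

```text
[ 0.54179172 -0.05486579  0.2161255 ] [-1.79997588e+02 -5.18499769e-02  1.00170647e+01] [-0.36114315 -0.63927971 -1.76065469] 0.01823603744660676 6.35
```

View pics/w5.png

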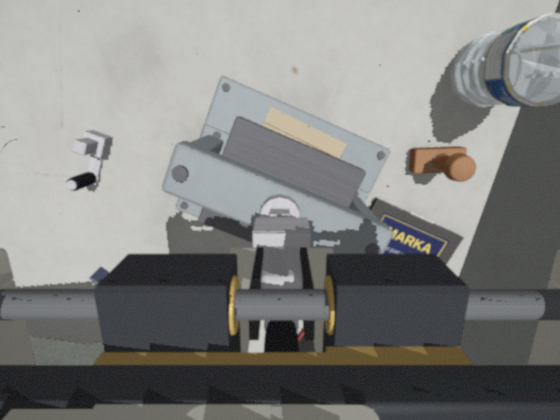

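View pics/s5.png

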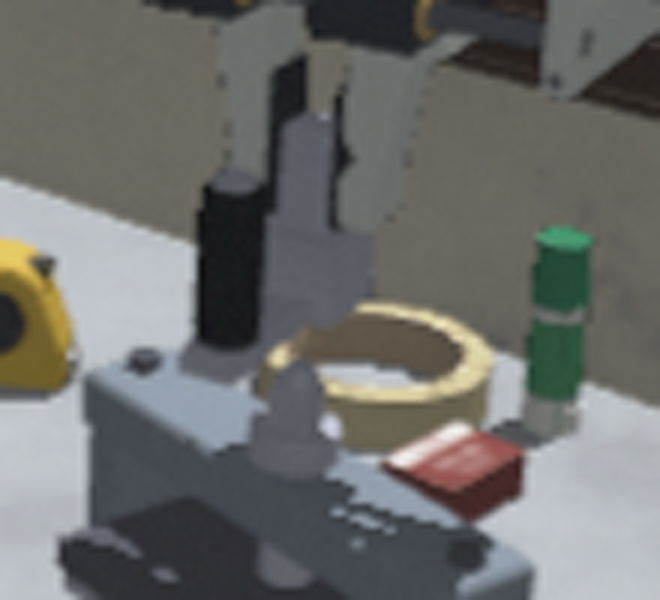

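Call:
{"fn": "step_arm", "kwargs": {"plan": "1 0.02 -0.06 1 0 0 0; 1 0 0 0.7 0 0 0; 1 0 0 0.3 0 0 0; 1 0 0 0.3 0 0 0; 1 0 0 0.3 0 0 0; 1 0 0 0.3 0 0 0; 1 0 0 0 0 0 0; 1 0 0 0 0 0 0"}}

```text
clock: 7.17
tool_pos: [0.542, -0.0542, 0.1865]
orientation: [180.0, 0.0, 10.0]
force: [0.1, 0.4, -1.0]
opening: 0.0175
```

Call:
{"fn": "step_arm", "kwargs": {"plan": "1 0 0 0.2 0 0 0; 1 0 0 0.2 0 0 0; 1 0 0 0.2 0 0 0; 1 0 0 0 0 0 0"}}

```text
clock: 7.5
tool_pos: [0.5418, -0.0542, 0.1801]
orientation: [-180.0, 0.0, 10.0]
force: [-0.3, 0.3, -1.3]
opening: 0.0179
```

Call:
{"fn": "step_arm", "kwargs": {"plan": "1 0 0 0.2 0 0 0; 1 0 0 0.2 0 0 0; 1 0 0 0.2 0 0 0; 1 0 0 0.1 0 0 0; 1 0 0 0 0 0 0; 1 0 0 0 0 0 0"}}

```text
clock: 8.0
tool_pos: [0.542, -0.0542, 0.1735]
orientation: [180.0, 0.0, 10.0]
force: [0.5, 0.5, -1.5]
opening: 0.0178
```

Call:
{"fn": "step_arm", "kwargs": {"plan": "1 0 0 0.1 0 0 0; 1 0 0 0.1 0 0 0; 1 0 0 0 0 0 0; 1 0 0 0 0 0 0"}}

```text
clock: 8.33
tool_pos: [0.5423, -0.0542, 0.1723]
orientation: [180.0, -0.1, 10.0]
force: [-1.3, 1.4, 6.2]
opening: 0.0176
```

Call:
{"fn": "step_arm", "kwargs": {"plan": "4 0 0 0 0 0 0; 4 0 0 0 0 0 0; 4 0 0 0 0 0 0; 4 0 0 -1 0 0 0; 4 0 0 -2 0 0 0; 4 0 0 -2 0 0 0; 4 -1.5 0 -1 0 0 0; 4 -1.5 0 0 0 0 0; 4 0 0 0 0 0 0; 4 0 0 0 0 0 0; 4 0 0 0 0 0 0"}}

```text
clock: 9.25
tool_pos: [0.5129, -0.0594, 0.232]
orientation: [180.0, -0.0, 10.0]
force: [0.6, 1.0, 0.4]
opening: 0.0399
```

Run:
```python
from h import *
o=telemetry.get_obs();print(o['tool_pos'],o['orientation'],o['force'],o['opening'],o['clock']);c=calibration("wrist");i=snapshot("wrist")
np.save("c6.npy",c,allow_pickle=True)
cv2.imwrite("pics/w6.png",i)
s=snapshot("scene");crop(s,320,200,110,100,6,"pics/s6.png")
```

```text
[ 0.5128523  -0.05935744  0.23202475] [ 1.79996258e+02 -4.06160738e-02  1.00091151e+01] [0.57727477 0.97180399 0.41292021] 0.03986409813423262 9.25
```

View pics/w6.png

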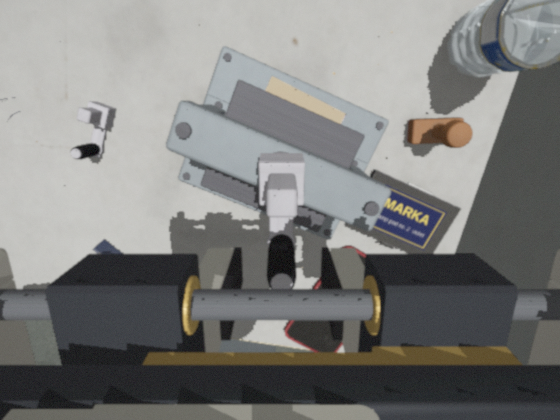

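View pics/s6.png

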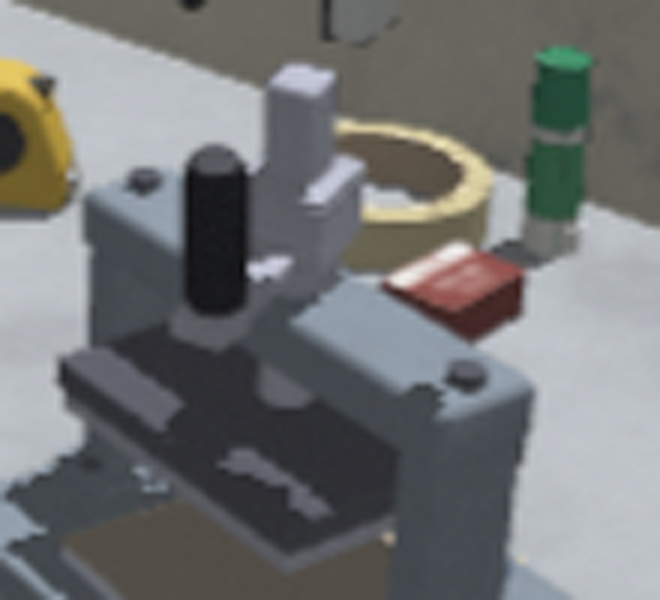

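Call:
{"fn": "step_arm", "kwargs": {"plan": "4 -1.25 0 0 0 0 0; 4 -1.25 0 1 0 0 0; 4 0 0 2 0 0 0; 4 0 0 2 0 0 0; 4 0 0 1.2 0 0 0; 4 0 0 0.8 0 0 0; 4 0 0 0.2 0 0 0; 4 0 0 0 0 0 0; 4 0 0 0 0 0 0"}}

```text
clock: 10.1
tool_pos: [0.4884, -0.0637, 0.1601]
orientation: [180.0, -0.0, 10.0]
force: [1.2, -0.1, 1.3]
opening: 0.04
```

Run:
```python
from h import *
o=telemetry.get_obs();print(o['tool_pos'],o['orientation'],o['force'],o['opening'],o['clock'])
s=snapshot("scene");crop(s,320,180,110,100,6,"pics/s7.png")
cv2.imwrite("pics/w7.png",snapshot("wrist"))
```

```text
[ 0.48836402 -0.06370681  0.16014211] [ 1.79986818e+02 -3.58254222e-02  1.00165921e+01] [ 1.20227982 -0.1331933   1.27857667] 0.04003424520236783 10.1
```

View pics/s7.png

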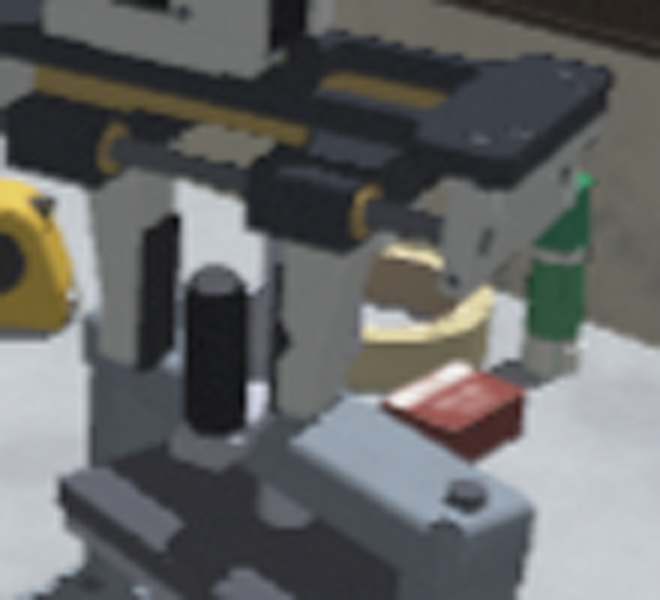

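View pics/w7.png

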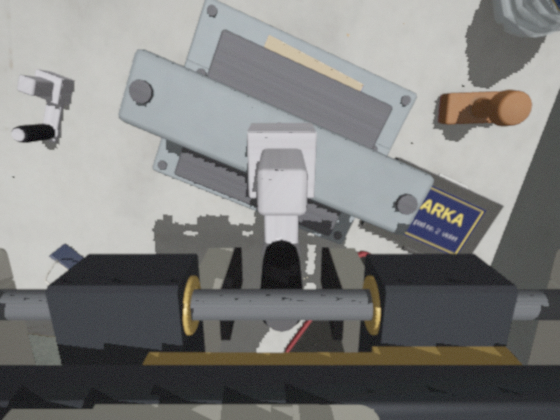

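Call:
{"fn": "step_arm", "kwargs": {"plan": "1.2 0 0 0 0 0 0; 1.2 0 0 0 0 0 0; 1.2 0 0 0 0 0 0; 1.2 0 0 0 0 0 0; 1.2 0 0 0 0 0 0; 1.2 0 0 0 0 0 0"}}

```text
clock: 10.7
tool_pos: [0.488, -0.0637, 0.1597]
orientation: [180.0, -0.0, 10.0]
force: [0.5, 0.7, 1.0]
opening: 0.0195
```

Call:
{"fn": "step_arm", "kwargs": {"plan": "1.2 0.08 -0.95 0 0 0 0; 1.2 0.25 -0.93 0 0 0 0; 1.2 0.41 -0.87 0 0 0 0; 1.2 0.55 -0.79 0 0 0 0; 1.2 0.68 -0.68 0 0 0 0; 1.2 0.79 -0.55 0 0 0 0"}}

```text
clock: 11.2
tool_pos: [0.5064, -0.0114, 0.1606]
orientation: [179.9, 0.1, 10.1]
force: [-6.5, -2.7, 15.0]
opening: 0.0194
```

```bash
cat >> h.py <<'E'
C=np.array([.5422,-.0542])
def st(C=C):
    o=telemetry.get_obs();p=o['tool_pos'][:2]-C;r=np.linalg.norm(p);a=np.degrees(np.arctan2(p[1],p[0]))
    rad=p/r;tan=np.array([rad[1],-rad[0]]) # clockwise
    f=o['force'][:2]
    print(f"t{o['clock']:.2f} r{r*1000:.1f} wound{(190-a)%360:.1f} z{o['tool_pos'][2]:.4f} yaw{o['orientation'][2]:.1f} Frad{f@rad:.1f} Ftan(resist){-f@tan:.1f} Fz{o['force'][2]:.1f} open{o['opening']*1000:.1f}")
E
python3 -c "
from h import *
st();snapshot('wrist');st()"
```

```text
t11.20 r55.8 wound60.1 z0.1606 yaw10.1 Frad2.1 Ftan(resist)6.7 Fz15.0 open19.4
t11.25 r55.7 wound62.0 z0.1608 yaw10.1 Frad7.1 Ftan(resist)2.6 Fz17.7 open19.7
```

```bash
python3 -c "
from h import *
st()
s=snapshot('scene');crop(s,320,180,110,100,6,'pics/s8.png')
st()"
```

```text
t11.25 r55.7 wound62.0 z0.1608 yaw10.1 Frad7.1 Ftan(resist)2.6 Fz17.7 open19.7
t11.30 r55.8 wound61.7 z0.1608 yaw10.1 Frad6.4 Ftan(resist)4.6 Fz15.4 open19.3
```

View pics/s8.png

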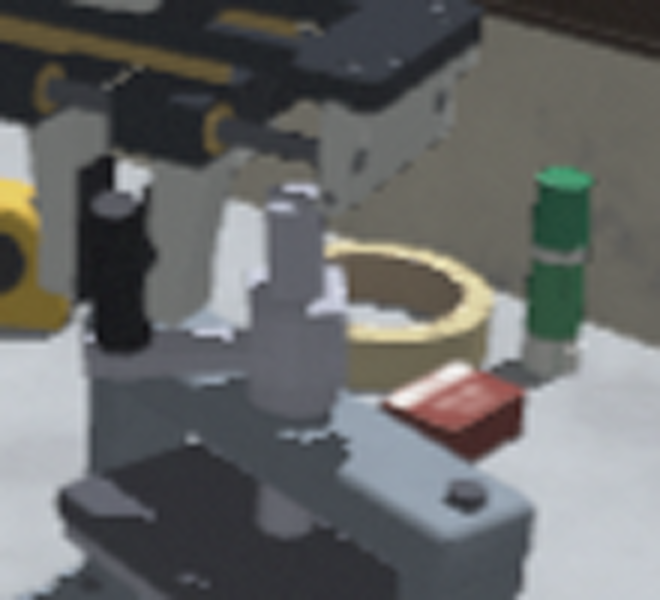

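Call:
{"fn": "step_arm", "kwargs": {"plan": "1.2 0.87 -0.4 -0.05 0 0 0; 1.2 0.93 -0.25 0 0 0 0; 1.2 0.95 -0.08 0 0 0 0; 1.2 0.95 0.08 0 0 0 0; 1.2 0.93 0.25 0 0 0 0; 1.2 0.87 0.4 0 0 0 0; 1.2 0 0 0 0 0 0"}}

```text
clock: 11.88
tool_pos: [0.5644, -0.0005, 0.1619]
orientation: [180.0, -0.3, 10.1]
force: [0.6, 4.2, 13.3]
opening: 0.0193
```

```bash
python3 -c "
from h import *
st();snapshot('wrist');st()"
```

```text
t11.88 r58.1 wound122.4 z0.1619 yaw10.1 Frad4.2 Ftan(resist)1.0 Fz13.3 open19.3
t11.93 r58.1 wound122.2 z0.1621 yaw10.1 Frad3.1 Ftan(resist)-0.2 Fz13.0 open19.4
```

Call:
{"fn": "step_arm", "kwargs": {"plan": "1.2 0 0 0 0 0 0; 1.2 0 0 0 0 0 0; 1.2 0 0 0 0 0 0; 1.2 0 0 0 0 0 0"}}

```text
clock: 12.27
tool_pos: [0.5637, -0.0003, 0.1623]
orientation: [-180.0, -0.3, 10.1]
force: [-0.0, 3.0, 10.6]
opening: 0.0195
```

```bash
python3 -c "
from h import *
st();o=telemetry.get_obs();print(o['moment'],o['orientation'])
s=snapshot('scene');crop(s,320,150,110,130,5,'pics/s9.png')
cv2.imwrite('pics/w9.png',snapshot('wrist'));crop(snapshot('top'),315,165,110,85,7,'pics/t9.png')
st()"
```

```text
t12.27 r58.0 wound121.8 z0.1623 yaw10.1 Frad2.8 Ftan(resist)1.1 Fz10.6 open19.5
[ 0.56271382 -0.19688104  0.0181385 ] [-179.98798863   -0.33204544   10.12180277]
t12.42 r58.0 wound121.8 z0.1623 yaw10.1 Frad2.8 Ftan(resist)0.2 Fz11.9 open19.3
```

View pics/s9.png

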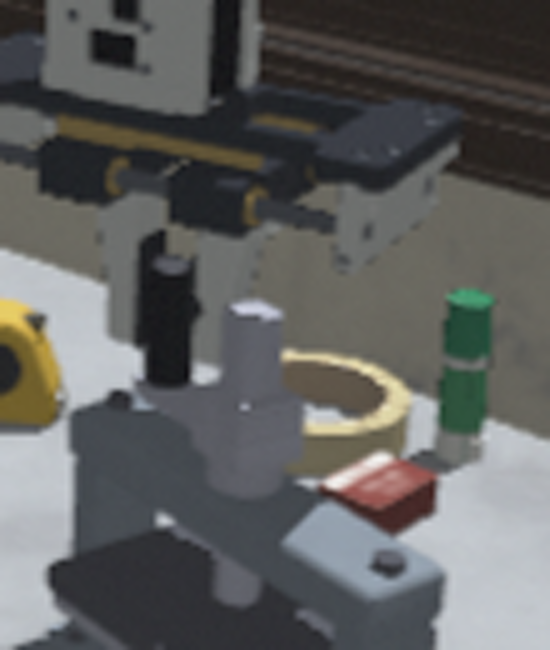

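View pics/w9.png

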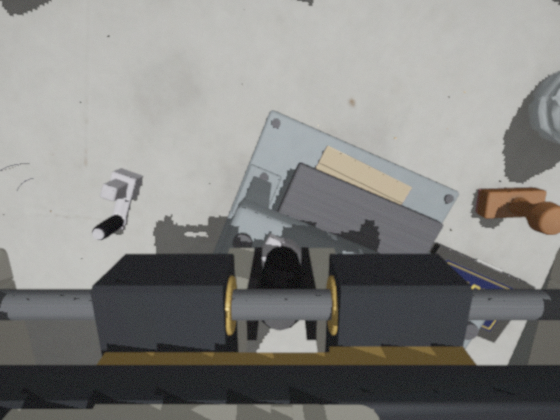

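```bash
python3 -c "
from h import *
c=calibration('scene')
for th in (68,):
    a=np.radians(th)
    for nm,p in (('bosstop',[*C,.202]),('bossbase',[*C,.168]),('htop',[C[0]+.055*np.cos(a),C[1]+.055*np.sin(a),.199]),('hbot',[C[0]+.055*np.cos(a),C[1]+.055*np.sin(a),.150])):
        q=proj(c,p);print(nm,(q-[320,150]+.5)*5-.5)
q=proj(c,[.488,-.0637,.199]);print('s7 htop',(q-[320,180]+.5)*6-.5)
q=proj(c,[*C,.163]);print('sp tip',(q-[300,215]+.5)*5-.5)
"
```

```text
bosstop [258.19857403 315.43596223]
bossbase [252.48811267 397.47362099]
htop [183.01110675 271.04404351]
hbot [176.98189752 382.73720863]
s7 htop [225.68158128 269.50318714]
sp tip [351.66421824  84.30985731]
```

View pics/t9.png

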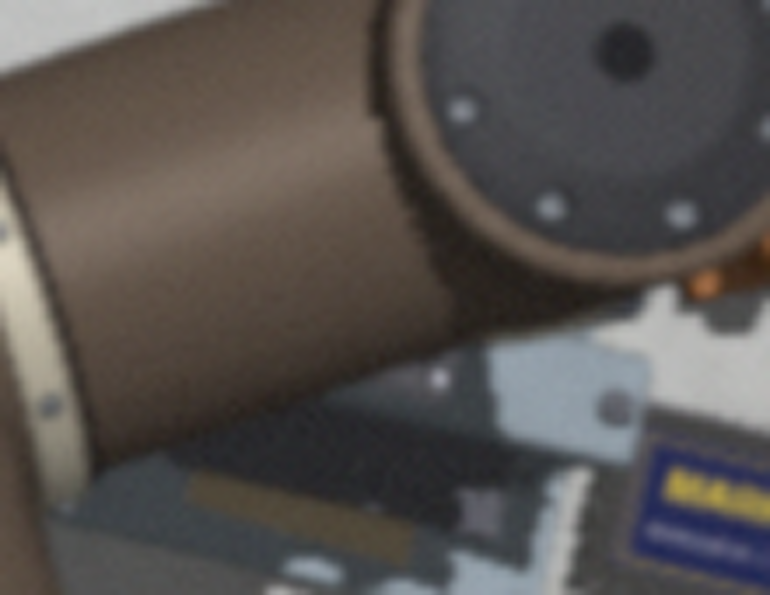

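Call:
{"fn": "step_arm", "kwargs": {"plan": "3.6 0 0 0 0 0 0; 3.6 0 0 0 0 0 0; 3.6 0 0 0 0 0 0; 3.6 0 0 0 0 0 0"}}

```text
clock: 12.75
tool_pos: [0.5606, -0.002, 0.1595]
orientation: [-180.0, 0.1, 10.0]
force: [0.8, 0.4, 0.7]
opening: 0.0348
```

```bash
python3 -c "
from h import *
st()
s=snapshot('scene');crop(s,320,150,110,130,5,'pics/s10.png')
st()"
```

```text
t12.75 r55.4 wound119.4 z0.1595 yaw10.0 Frad0.7 Ftan(resist)-0.6 Fz0.7 open34.8
t12.80 r55.2 wound119.4 z0.1595 yaw10.0 Frad0.8 Ftan(resist)0.1 Fz-0.2 open35.3
```

View pics/s10.png

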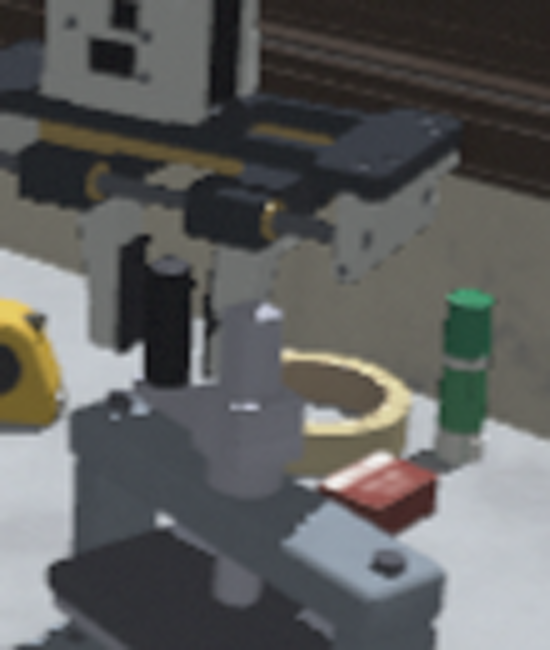

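Call:
{"fn": "step_arm", "kwargs": {"plan": "3.6 0 0 -1.5 0 0 0; 3.6 0 0 -2.5 0 0 0; 3.6 0 0 -3 0 0 0; 3.6 -3 1.5 -2 0 0 0; 3.6 -3 1.5 -2 0 0 0; 3.6 -3 1.5 0 0 0 0; 3.6 -2 0.5 0 0 0 0; 3.6 0 0 0 0 0 0; 3.6 0 0 0 0 0 0; 3.6 0 0 0 0 0 0; 3.6 0 0 0 0 0 0"}}

```text
clock: 13.72
tool_pos: [0.4619, -0.0705, 0.2698]
orientation: [180.0, 0.0, 10.0]
force: [-0.2, 0.1, 0.0]
opening: 0.0363
```

```bash
python3 -c "
from h import *
c=calibration('wrist');i=snapshot('wrist');cv2.imwrite('pics/w11.png',i)
np.save('c11.npy',c,allow_pickle=True)
s=snapshot('scene');cv2.imwrite('pics/sc11.png',s);crop(s,340,190,80,80,7,'pics/s11.png')
st()"
```

```text
t13.82 r82.0 wound358.6 z0.2696 yaw10.0 Frad0.4 Ftan(resist)-1.0 Fz-0.1 open36.2
```

View pics/w11.png

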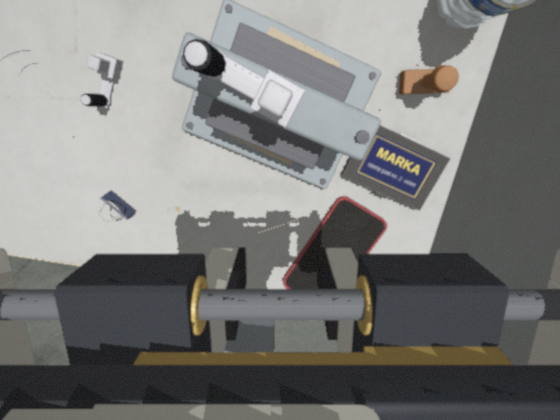

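View pics/s11.png

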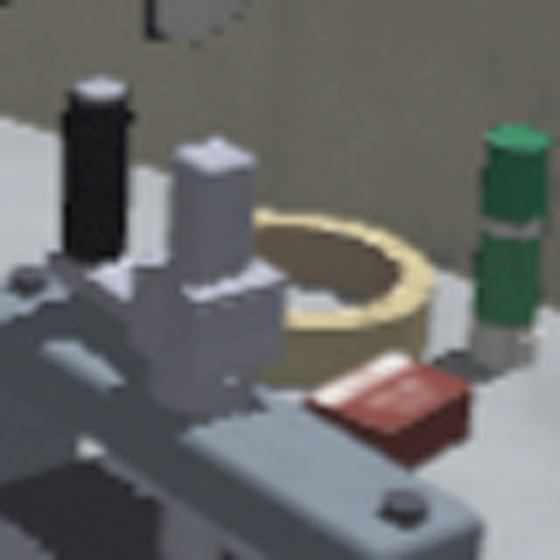

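```bash
python3 -c "
from h import *
i=cv2.imread('pics/w11.png');crop(i,170,25,150,110,5,'pics/w11c.png')
c=np.load('c11.npy',allow_pickle=True).item();cs=calibration('scene')
for z in (.202,.205):print(z,(proj(c,[*C,z])-[170,25]+.5)*5-.5,(proj(cs,[*C,z])-[340,190]+.5)*7-.5)
"
```

```text
0.202 [536.62956296 366.47001034] [221.67800364 161.81034713]
0.205 [536.35752626 366.09663724] [222.3963312  151.49070609]
```

View pics/w11c.png

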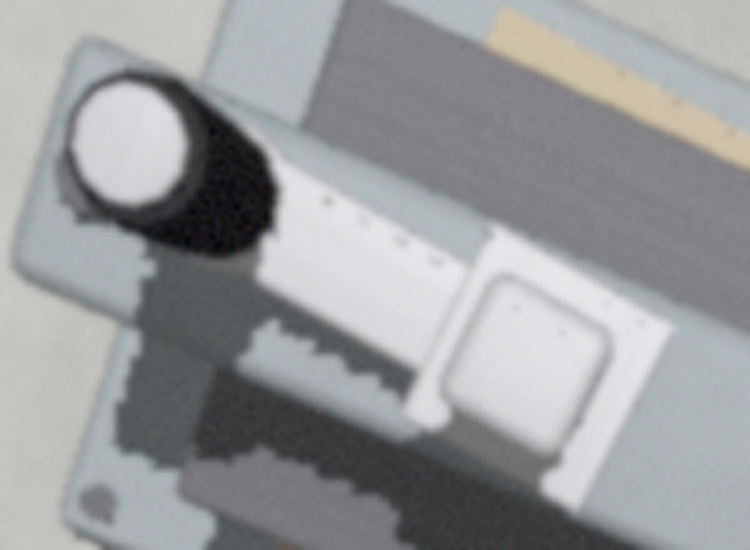

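```bash
python3 -c "
from h import *
c=np.load('c11.npy',allow_pickle=True).item();cs=calibration('scene')
def tri(a,b):
    A=[];bb=[]
    for cc,(u,v) in ((c,a),(cs,b)):
        o,d=ray(cc,u,v);d/=np.linalg.norm(d);P=np.eye(3)-np.outer(d,d);A.append(P);bb.append(P@o)
    return np.linalg.lstsq(np.vstack(A),np.hstack(bb),rcond=None)[0]
w=lambda u,v:((u+.5)/5-.5+170,(v+.5)/5-.5+25)
s=lambda u,v:((u+.5)/7-.5+340,(v+.5)/7-.5+190)
b=tri(w(527,362),s(215,153));h=tri(w(130,143),s(98,88));print(b,h,h-b,np.linalg.norm((h-b)[:2]),np.degrees(np.arctan2(*(h-b)[1::-1])))
# hub top edge corners z=.168: 
P=[atz(c,*w(*q),.168) for q in ((490,228),(675,327),(577,508))]
print(P,(P[0]+P[2])/2)
for z in (.199,.202):
  print(atz(c,*w(130,143),z),atz(c,*w(527,362),z))
"
```

```text
[ 0.54219754 -0.05252288  0.20400392] [ 5.58722304e-01 -5.48071466e-04  2.02820839e-01] [ 0.01652476  0.05197481 -0.00118309] 0.05453850605479725 72.36256724154681
[array([ 0.55996283, -0.04402413,  0.168     ]), array([ 0.55144628, -0.07250106,  0.168     ]), array([ 0.52389761, -0.06305725,  0.168     ])] [ 0.54193022 -0.05354069  0.168     ]
[ 5.59447553e-01 -2.29599874e-04  1.99000000e-01] [ 0.54256119 -0.05285332  0.199     ]
[ 0.55918401 -0.00097785  0.202     ] [ 0.54251913 -0.05291137  0.202     ]
```

Call:
{"fn": "step_arm", "kwargs": {"plan": "0 2.05 -0.08 0 0 0 0; 0 2.05 -0.08 0 0 0 0; 0 2.05 -0.08 0 0 0 0; 0 2.05 -0.08 1 0 0 0; 0 0 0 2 0 0 0; 0 0 0 2 0 0 0; 0 0 0 1 0 0 0; 0 0 0 0.3 0 0 0; 0 0 0 0 0 0 0; 0 0 0 0 0 0 0; 0 0 0 0 0 0 0"}}

```text
clock: 14.73
tool_pos: [0.5422, -0.0533, 0.2084]
orientation: [180.0, -0.1, 10.0]
force: [0.1, -0.1, 0.2]
opening: 0.0002
```

Call:
{"fn": "step_arm", "kwargs": {"plan": "0 0 0 0.2 0 0 0; 0 0 0 0.1 0 0 0; 0 0 0 0.1 0 0 0; 0 0 0 0.1 0 0 0; 0 0 0 0 0 0 0; 0 0 0 0 0 0 0"}}

```text
clock: 15.23
tool_pos: [0.5418, -0.0535, 0.2026]
orientation: [180.0, -0.0, 10.0]
force: [-0.0, -1.3, 3.9]
opening: 0.0008
```

Call:
{"fn": "step_arm", "kwargs": {"plan": "0 0 0 0.1 0 0 0; 0 0 0 0.1 0 0 0; 0 0 0 0.1 0 0 0; 0 0 0 0 0 0 0; 0 0 0 0 0 0 0; 0 0 0 0 0 0 0"}}

```text
clock: 15.73
tool_pos: [0.5427, -0.0542, 0.2023]
orientation: [179.9, -0.2, 10.1]
force: [-5.8, -3.0, 20.4]
opening: 0.0003
```

Call:
{"fn": "step_arm", "kwargs": {"plan": "0 0 0 -1.5 0 0 0; 2 0 0 -3 0 0 0; 3.6 1.25 -2.4 0 0 0 0; 3.6 1.25 -2.4 0 0 0 0; 3.6 0 0 0 0 0 0; 3.6 0 0 0 0 0 0; 3.6 0 0 0 0 0 0; 3.6 0 0 0 0 0 0"}}

```text
clock: 16.4
tool_pos: [0.5574, -0.0021, 0.2437]
orientation: [180.0, 0.0, 10.0]
force: [-0.5, -0.4, -0.4]
opening: 0.0352
```

```bash
python3 -c "
from h import *
o=telemetry.get_obs();print(o['tool_pos'],o['opening'])
s=snapshot('scene');crop(s,340,170,80,100,6,'pics/s12.png')
cv2.imwrite('pics/w12.png',snapshot('wrist'))
"
```

```text
[ 0.55739923 -0.00214172  0.24372013] 0.03520094408843973
```

View pics/s12.png

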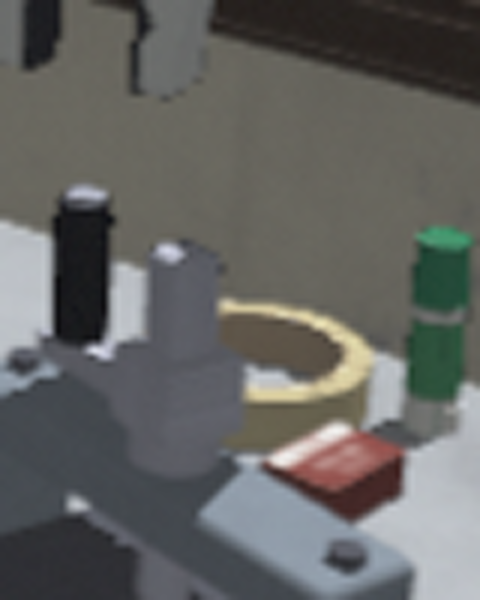

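View pics/w12.png

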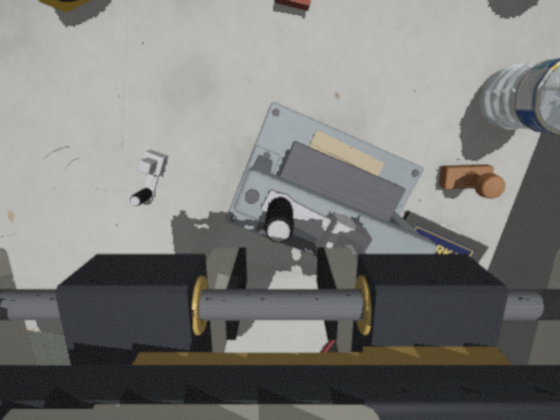

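Call:
{"fn": "step_arm", "kwargs": {"plan": "3.6 0.15 -0.08 2 0 0 0; 3.6 0 0 2 0 0 0; 3.6 0 0 2 0 0 0; 3.6 0 0 1.5 0 0 0; 3.6 0 0 0.8 0 0 0; 3.6 0 0 0.4 0 0 0; 3.6 0 0 0 0 0 0; 3.6 0 0 0 0 0 0; 1.2 0 0 0 0 0 0; 1.2 0 0 0 0 0 0; 1.2 0 0 0 0 0 0; 1.2 0 0 0 0 0 0"}}

```text
clock: 17.5
tool_pos: [0.5596, -0.0007, 0.1579]
orientation: [180.0, -0.1, 10.0]
force: [-0.7, -0.9, 3.2]
opening: 0.0195
```

Call:
{"fn": "step_arm", "kwargs": {"plan": "1.2 0 0 0 0 0 0; 1.2 0 0 0 0 0 0; 1.2 0 0 0 0 0 0"}}

```text
clock: 17.75
tool_pos: [0.5596, -0.0007, 0.1577]
orientation: [180.0, -0.1, 10.0]
force: [-0.6, 0.3, 4.9]
opening: 0.0195
```

```bash
python3 -c "
from h import *
st();print(telemetry.get_obs()['tool_pos'])
"
```

```text
t17.75 r56.2 wound118.0 z0.1577 yaw10.0 Frad0.2 Ftan(resist)0.6 Fz4.9 open19.5
[ 0.55958204 -0.00070418  0.15772286]
```

```bash
cat >> h.py <<'E'
C2=np.array([.5424,-.0532])
def rows(a0,n,step,r=5.5):
    P=[];a=np.radians(a0+step*np.arange(n+1));x=-r*np.cos(a);y=-r*np.sin(a)
    print("; ".join(f"1.2 {dx:.2f} {dy:.2f} 0 0 0 0" for dx,dy in zip(np.diff(x),np.diff(y))))
E
python3 -c "
from h import *
rows(118,12,6)"
```

```text
1.2 0.49 0.30 0 0 0 0; 1.2 0.46 0.35 0 0 0 0; 1.2 0.42 0.39 0 0 0 0; 1.2 0.38 0.43 0 0 0 0; 1.2 0.33 0.47 0 0 0 0; 1.2 0.28 0.50 0 0 0 0; 1.2 0.22 0.53 0 0 0 0; 1.2 0.17 0.55 0 0 0 0; 1.2 0.11 0.57 0 0 0 0; 1.2 0.05 0.57 0 0 0 0; 1.2 -0.01 0.58 0 0 0 0; 1.2 -0.07 0.57 0 0 0 0
```

Call:
{"fn": "step_arm", "kwargs": {"plan": "1.2 0.49 0.30 -0.03 0 0 0; 1.2 0.46 0.35 0 0 0 0; 1.2 0.42 0.39 0 0 0 0; 1.2 0.38 0.43 0 0 0 0; 1.2 0.33 0.47 0 0 0 0; 1.2 0.28 0.50 0 0 0 0"}}

```text
clock: 18.25
tool_pos: [0.5871, -0.0204, 0.1576]
orientation: [-180.0, -0.0, 10.0]
force: [-1.3, 1.7, 6.0]
opening: 0.0192
```

```bash
python3 -c "
from h import *
st(C2);snapshot('wrist');st(C2)"
```

```text
t18.25 r55.5 wound153.8 z0.1576 yaw10.0 Frad-0.0 Ftan(resist)2.2 Fz6.0 open19.2
t18.30 r55.4 wound154.6 z0.1576 yaw10.0 Frad1.4 Ftan(resist)2.7 Fz6.2 open19.4
```

Call:
{"fn": "step_arm", "kwargs": {"plan": "1.2 0.22 0.53 0 0 0 0; 1.2 0.17 0.55 0 0 0 0; 1.2 0.11 0.57 0 0 0 0; 1.2 0.05 0.57 0 0 0 0; 1.2 -0.01 0.58 0 0 0 0; 1.2 -0.07 0.57 0 0 0 0"}}

```text
clock: 18.8
tool_pos: [0.5979, -0.0528, 0.1577]
orientation: [-180.0, -0.1, 10.0]
force: [-1.7, 3.6, 6.3]
opening: 0.0196
```

```bash
python3 -c "
from h import *
st(C2);snapshot('wrist');st(C2)
for k in range(1,6): print(k);rows(118+72*k,12,6)"
```

```text
t18.80 r55.5 wound189.6 z0.1577 yaw10.0 Frad-1.7 Ftan(resist)3.6 Fz6.3 open19.6
t18.85 r55.5 wound190.4 z0.1578 yaw10.0 Frad-0.7 Ftan(resist)2.0 Fz6.0 open19.4
1
1.2 -0.13 0.56 0 0 0 0; 1.2 -0.19 0.54 0 0 0 0; 1.2 -0.24 0.52 0 0 0 0; 1.2 -0.30 0.49 0 0 0 0; 1.2 -0.35 0.46 0 0 0 0; 1.2 -0.39 0.42 0 0 0 0; 1.2 -0.43 0.38 0 0 0 0; 1.2 -0.47 0.33 0 0 0 0; 1.2 -0.50 0.28 0 0 0 0; 1.2 -0.53 0.22 0 0 0 0; 1.2 -0.55 0.17 0 0 0 0; 1.2 -0.57 0.11 0 0 0 0
2
1.2 -0.57 0.05 0 0 0 0; 1.2 -0.58 -0.01 0 0 0 0; 1.2 -0.57 -0.07 0 0 0 0; 1.2 -0.56 -0.13 0 0 0 0; 1.2 -0.54 -0.19 0 0 0 0; 1.2 -0.52 -0.24 0 0 0 0; 1.2 -0.49 -0.30 0 0 0 0; 1.2 -0.46 -0.35 0 0 0 0; 1.2 -0.42 -0.39 0 0 0 0; 1.2 -0.38 -0.43 0 0 0 0; 1.2 -0.33 -0.47 0 0 0 0; 1.2 -0.28 -0.50 0 0 0 0
3
1.2 -0.22 -0.53 0 0 0 0; 1.2 -0.17 -0.55 0 0 0 0; 1.2 -0.11 -0.57 0 0 0 0; 1.2 -0.05 -0.57 0 0 0 0; 1.2 0.01 -0.58 0 0 0 0; 1.2 0.07 -0.57 0 0 0 0; 1.2 0.13 -0.56 0 0 0 0; 1.2 0.19 -0.54 0 0 0 0; 1.2 0.24 -0.52 0 0 0 0; 1.2 0.30 -0.49 0 0 0 0; 1.2 0.35 -0.46 0 0 0 0; 1.2 0.39 -0.42 0 0 0 0
4
1.2 0.43 -0.38 0 0 0 0; 1.2 0.47 -0.33 0 0 0 0; 1.2 0.50 -0.28 0 0 0 0; 1.2 0.53 -0.22 0 0 0 0; 1.2 0.55 -0.17 0 0 0 0; 1.2 0.57 -0.11 0 0 0 0; 1.2 0.57 -0.05 0 0 0 0; 1.2 0.58 0.01 0 0 0 0; 1.2 0.57 0.07 0 0 0 0; 1.2 0.56 0.13 0 0 0 0; 1.2 0.54 0.19 0 0 0 0; 1.2 0.52 0.24 0 0 0 0
5
1.2 0.49 0.30 0 0 0 0; 1.2 0.46 0.35 0 0 0 0; 1.2 0.42 0.39 0 0 0 0; 1.2 0.38 0.43 0 0 0 0; 1.2 0.33 0.47 0 0 0 0; 1.2 0.28 0.50 0 0 0 0; 1.2 0.22 0.53 0 0 0 0; 1.2 0.17 0.55 0 0 0 0; 1.2 0.11 0.57 0 0 0 0; 1.2 0.05 0.57 0 0 0 0; 1.2 -0.01 0.58 0 0 0 0; 1.2 -0.07 0.57 0 0 0 0
```

Call:
{"fn": "step_arm", "kwargs": {"plan": "1.2 -0.13 0.56 0 0 0 0; 1.2 -0.19 0.54 0 0 0 0; 1.2 -0.24 0.52 0 0 0 0; 1.2 -0.30 0.49 0 0 0 0; 1.2 -0.35 0.46 0 0 0 0; 1.2 -0.39 0.42 0 0 0 0; 1.2 -0.43 0.38 0 0 0 0; 1.2 -0.47 0.33 0 0 0 0; 1.2 -0.50 0.28 0 0 0 0; 1.2 -0.53 0.22 0 0 0 0; 1.2 -0.55 0.17 0 0 0 0; 1.2 -0.57 0.11 0 0 0 0"}}

```text
clock: 19.85
tool_pos: [0.5609, -0.1052, 0.1583]
orientation: [180.0, -0.2, 10.0]
force: [2.5, 0.4, 5.3]
opening: 0.0197
```

```bash
python3 -c "
from h import *
st(C2);i=snapshot('scene');st(C2);crop(i,300,175,130,150,4,'pics/s13.png')"
```

```text
t19.85 r55.2 wound260.5 z0.1583 yaw10.0 Frad0.5 Ftan(resist)2.5 Fz5.3 open19.7
t19.90 r55.2 wound261.6 z0.1583 yaw10.0 Frad0.6 Ftan(resist)1.1 Fz5.2 open19.5
```

View pics/s13.png

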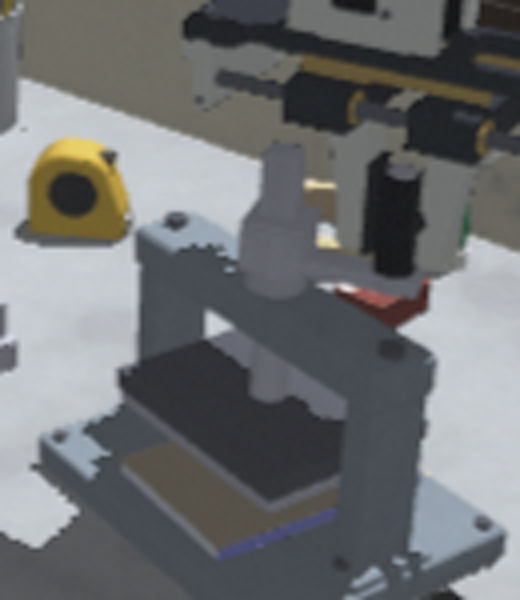

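```bash
python3 -c "
from h import *
c=calibration('scene');y=np.radians(-12.4)
for cx,cy in ((-.048,-.058),(-.048,.058)):
  for z in (.026,.036,.046,.056,.066):
    p=[C2[0]+cx*np.cos(y)-cy*np.sin(y),C2[1]+cx*np.sin(y)+cy*np.cos(y),z];print(cx,cy,z,((proj(c,p)-[300,175]+.5)*4-.5).round())
"
```

```text
-0.048 -0.058 0.026 [266. 561.]
-0.048 -0.058 0.036 [268. 543.]
-0.048 -0.058 0.046 [269. 526.]
-0.048 -0.058 0.056 [270. 508.]
-0.048 -0.058 0.066 [272. 489.]
-0.048 0.058 0.026 [118. 443.]
-0.048 0.058 0.036 [119. 427.]
-0.048 0.058 0.046 [119. 410.]
-0.048 0.058 0.056 [120. 394.]
-0.048 0.058 0.066 [120. 377.]
```

Call:
{"fn": "step_arm", "kwargs": {"plan": "1.2 -0.57 0.05 0 0 0 0; 1.2 -0.58 -0.01 0 0 0 0; 1.2 -0.57 -0.07 0 0 0 0; 1.2 -0.56 -0.13 0 0 0 0; 1.2 -0.54 -0.19 0 0 0 0; 1.2 -0.52 -0.24 0 0 0 0; 1.2 -0.49 -0.30 0 0 0 0; 1.2 -0.46 -0.35 0 0 0 0; 1.2 -0.42 -0.39 0 0 0 0; 1.2 -0.38 -0.43 0 0 0 0; 1.2 -0.33 -0.47 0 0 0 0; 1.2 -0.28 -0.50 0 0 0 0"}}

```text
clock: 20.9
tool_pos: [0.4984, -0.0861, 0.1583]
orientation: [179.9, -0.1, 10.0]
force: [0.1, -3.4, 5.0]
opening: 0.0195
```

```bash
python3 -c "
from h import *
st(C2)"
```

```text
t20.90 r55.0 wound333.3 z0.1583 yaw10.0 Frad2.0 Ftan(resist)2.8 Fz5.0 open19.5
```

Call:
{"fn": "step_arm", "kwargs": {"plan": "1.2 -0.22 -0.53 0 0 0 0; 1.2 -0.17 -0.55 0 0 0 0; 1.2 -0.11 -0.57 0 0 0 0; 1.2 -0.05 -0.57 0 0 0 0; 1.2 0.01 -0.58 0 0 0 0; 1.2 0.07 -0.57 0 0 0 0; 1.2 0.13 -0.56 0 0 0 0; 1.2 0.19 -0.54 0 0 0 0; 1.2 0.24 -0.52 0 0 0 0; 1.2 0.30 -0.49 0 0 0 0; 1.2 0.35 -0.46 0 0 0 0; 1.2 0.39 -0.42 0 0 0 0"}}

```text
clock: 21.9
tool_pos: [0.4978, -0.0211, 0.1579]
orientation: [179.9, 0.0, 10.0]
force: [-2.9, -2.4, 7.9]
opening: 0.0193
```

```bash
python3 -c "
from h import *
st(C2);snapshot('wrist');st(C2)"
```

```text
t21.90 r55.0 wound45.8 z0.1579 yaw10.0 Frad0.9 Ftan(resist)3.7 Fz7.9 open19.3
t21.95 r54.9 wound46.6 z0.1579 yaw10.0 Frad4.4 Ftan(resist)1.1 Fz10.1 open19.6
```

Call:
{"fn": "step_arm", "kwargs": {"plan": "1.2 0.43 -0.38 -0.03 0 0 0; 1.2 0.47 -0.33 0 0 0 0; 1.2 0.50 -0.28 0 0 0 0; 1.2 0.53 -0.22 0 0 0 0; 1.2 0.55 -0.17 0 0 0 0; 1.2 0.57 -0.11 0 0 0 0; 1.2 0.57 -0.05 0 0 0 0; 1.2 0.58 0.01 0 0 0 0; 1.2 0.57 0.07 0 0 0 0; 1.2 0.56 0.13 0 0 0 0; 1.2 0.54 0.19 0 0 0 0; 1.2 0.52 0.24 0 0 0 0"}}

```text
clock: 22.95
tool_pos: [0.5592, -0.0006, 0.1578]
orientation: [-180.0, 0.0, 10.0]
force: [-2.9, 0.9, 6.2]
opening: 0.0195
```

```bash
python3 -c "
from h import *
st(C2);snapshot('wrist');st(C2)"
```

```text
t22.95 r55.2 wound117.8 z0.1578 yaw10.0 Frad0.0 Ftan(resist)3.1 Fz6.2 open19.5
t23.00 r55.2 wound118.7 z0.1577 yaw10.0 Frad1.0 Ftan(resist)1.5 Fz7.9 open19.5
```

Call:
{"fn": "step_arm", "kwargs": {"plan": "1.2 0.49 0.30 0 0 0 0; 1.2 0.46 0.35 0 0 0 0; 1.2 0.42 0.39 0 0 0 0; 1.2 0.38 0.43 0 0 0 0; 1.2 0.33 0.47 0 0 0 0; 1.2 0.28 0.50 0 0 0 0; 1.2 0.22 0.53 0 0 0 0; 1.2 0.17 0.55 0 0 0 0; 1.2 0.11 0.57 0 0 0 0; 1.2 0.05 0.57 0 0 0 0; 1.2 -0.01 0.58 0 0 0 0; 1.2 -0.07 0.57 0 0 0 0"}}

```text
clock: 24.0
tool_pos: [0.5978, -0.0527, 0.1579]
orientation: [-180.0, -0.1, 10.0]
force: [-0.6, 3.8, 5.5]
opening: 0.0196
```

```bash
python3 -c "
from h import *
st(C2);i=snapshot('scene');st(C2);crop(i,300,175,130,150,4,'pics/s14.png')"
```

```text
t24.00 r55.4 wound189.5 z0.1579 yaw10.0 Frad-0.5 Ftan(resist)3.8 Fz5.5 open19.6
t24.05 r55.4 wound190.4 z0.1579 yaw10.0 Frad-0.5 Ftan(resist)1.8 Fz5.0 open19.2
```

View pics/s14.png

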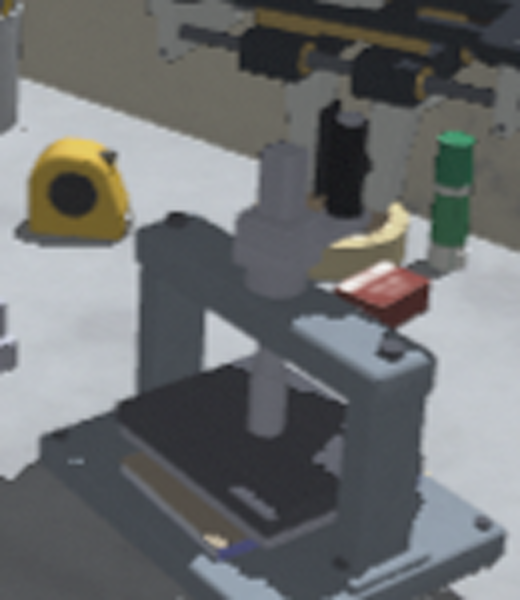

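Call:
{"fn": "step_arm", "kwargs": {"plan": "1.2 -0.13 0.56 0 0 0 0; 1.2 -0.19 0.54 0 0 0 0; 1.2 -0.24 0.52 0 0 0 0; 1.2 -0.30 0.49 0 0 0 0; 1.2 -0.35 0.46 0 0 0 0; 1.2 -0.39 0.42 0 0 0 0; 1.2 -0.43 0.38 0 0 0 0; 1.2 -0.47 0.33 0 0 0 0; 1.2 -0.50 0.28 0 0 0 0; 1.2 -0.53 0.22 0 0 0 0; 1.2 -0.55 0.17 0 0 0 0; 1.2 -0.57 0.11 0 0 0 0"}}

```text
clock: 25.05
tool_pos: [0.5605, -0.1053, 0.1584]
orientation: [180.0, -0.2, 10.0]
force: [4.1, 1.6, 4.3]
opening: 0.0197
```

```bash
python3 -c "
from h import *
st(C2)"
```

```text
t25.05 r55.2 wound260.9 z0.1584 yaw10.0 Frad-0.2 Ftan(resist)4.4 Fz4.3 open19.7
```

Call:
{"fn": "step_arm", "kwargs": {"plan": "1.2 -0.57 0.05 0 0 0 0; 1.2 -0.58 -0.01 0 0 0 0; 1.2 -0.57 -0.07 0 0 0 0; 1.2 -0.56 -0.13 0 0 0 0"}}

```text
clock: 25.38
tool_pos: [0.5375, -0.1081, 0.1585]
orientation: [179.9, -0.2, 10.0]
force: [5.5, -2.0, 5.3]
opening: 0.0195
```

```bash
python3 -c "
from h import *
st(C2)"
```

```text
t25.38 r55.1 wound285.1 z0.1585 yaw10.0 Frad1.6 Ftan(resist)5.6 Fz5.3 open19.5
```

Call:
{"fn": "step_arm", "kwargs": {"plan": "1.2 -0.54 -0.19 0 0 0 0; 1.2 -0.52 -0.24 0 0 0 0; 1.2 -0.49 -0.30 0 0 0 0"}}

```text
clock: 25.63
tool_pos: [0.5209, -0.1038, 0.1585]
orientation: [179.9, -0.2, 10.0]
force: [5.5, -3.6, 4.5]
opening: 0.0193
```

```bash
python3 -c "
from h import *
st(C2)"
```

```text
t25.63 r55.0 wound303.0 z0.1585 yaw10.0 Frad1.1 Ftan(resist)6.4 Fz4.5 open19.3
```

Call:
{"fn": "step_arm", "kwargs": {"plan": "1.2 -0.46 -0.35 0 0 0 0; 1.2 -0.42 -0.39 0 0 0 0; 1.2 -0.38 -0.43 0 0 0 0"}}

```text
clock: 25.88
tool_pos: [0.5064, -0.0947, 0.1585]
orientation: [179.9, -0.1, 10.0]
force: [5.3, -6.7, 4.0]
opening: 0.0192
```

```bash
python3 -c "
from h import *
st(C2);i=snapshot('scene');st(C2);crop(i,300,205,130,120,5,'pics/s15.png')"
```

```text
t25.88 r55.0 wound321.0 z0.1585 yaw10.0 Frad1.6 Ftan(resist)8.4 Fz4.0 open19.2
t25.93 r55.0 wound321.8 z0.1585 yaw10.0 Frad1.1 Ftan(resist)6.0 Fz3.1 open19.5
```

View pics/s15.png

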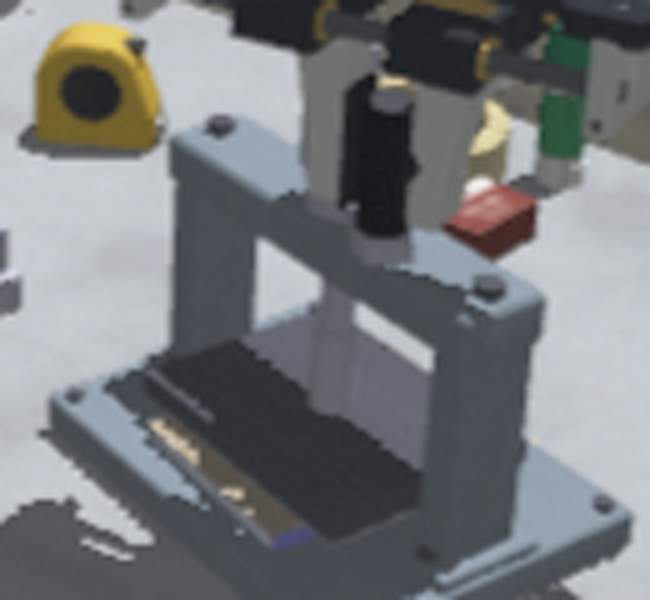

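Call:
{"fn": "step_arm", "kwargs": {"plan": "1.2 -0.33 -0.47 0 0 0 0; 1.2 -0.28 -0.50 0 0 0 0; 1.2 -0.22 -0.53 0 0 0 0"}}

```text
clock: 26.18
tool_pos: [0.4954, -0.0816, 0.1584]
orientation: [179.9, -0.1, 10.0]
force: [4.4, -8.0, 4.0]
opening: 0.0195
```

```bash
python3 -c "
from h import *
st(C2);snapshot('wrist');st(C2)"
```

```text
t26.18 r55.0 wound338.9 z0.1584 yaw10.0 Frad0.4 Ftan(resist)9.2 Fz4.0 open19.5
t26.23 r54.9 wound339.6 z0.1585 yaw10.0 Frad-0.4 Ftan(resist)7.1 Fz3.7 open19.2
```

Call:
{"fn": "step_arm", "kwargs": {"plan": "3.8 0 0 0 0 0 0; 3.8 0 0 0 0 0 0; 3.8 0 0 0 0 0 0; 3.8 0 0 0 0 0 0; 3.8 0 0 -1.5 0 0 0; 3.8 0 0 -3 0 0 0; 3.8 0 0 -3 0 0 0; 3.8 -2 0 -3 0 0 0; 3.8 -2 0 0 0 0 0; 3.8 0 0 0 0 0 0; 3.8 0 0 0 0 0 0; 3.8 0 0 0 0 0 0"}}

```text
clock: 27.23
tool_pos: [0.4549, -0.0872, 0.2621]
orientation: [-180.0, 0.0, 10.0]
force: [0.5, 0.4, -0.2]
opening: 0.0383
```

```bash
python3 -c "
from h import *
o=telemetry.get_obs();print(o['tool_pos'],o['force'],o['clock'])
c=calibration('wrist');i=snapshot('wrist');cv2.imwrite('pics/w16.png',i)
np.save('c16.npy',c,allow_pickle=True)
s=snapshot('scene');crop(s,300,190,130,120,5,'pics/s16.png')"
```

```text
[ 0.45489619 -0.08717061  0.26210464] [ 0.5276024   0.35127837 -0.22448759] 27.2333
```

View pics/w16.png

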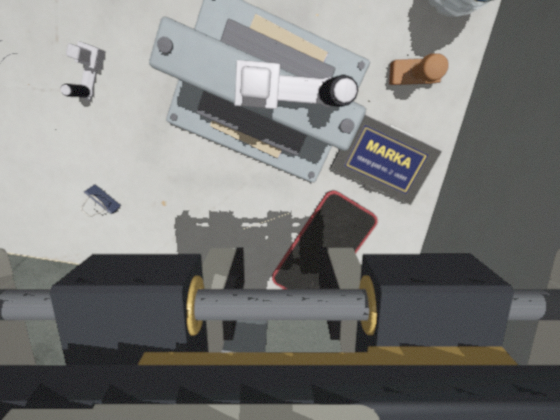

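View pics/s16.png

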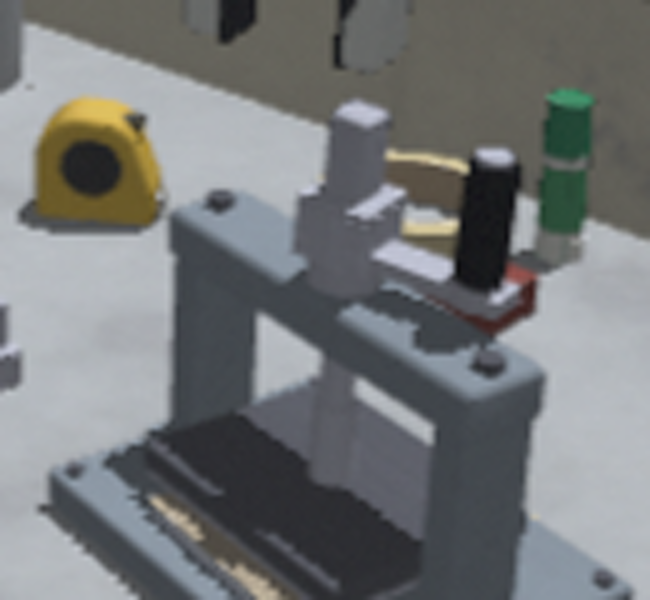

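```bash
python3 -c "
from h import *
c=np.load('c16.npy',allow_pickle=True).item()
b=atz(c,256,82,.202);h=atz(c,343,91,.199);d=h-b;print(b,h,np.linalg.norm(d[:2]),190-np.degrees(np.arctan2(d[1],d[0])))
c=calibration('wrist');o=telemetry.get_obs();i=snapshot('wrist');crop(i,225,55,150,60,5,'pics/w17c.png');crop(snapshot('scene'),300,190,130,120,5,'pics/s17.png');np.save('c17.npy',c,allow_pickle=True)"
```

```text
[ 0.54194493 -0.05705642  0.202     ] [ 0.54619241 -0.11032914  0.199     ] 0.053441779530472605 275.44139819232043
```

View pics/w17c.png

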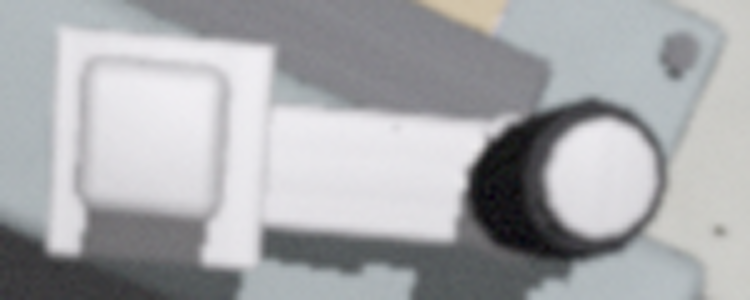

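```bash
python3 -c "
from h import *
c=np.load('c17.npy',allow_pickle=True).item();cs=calibration('scene')
w=lambda u,v:((u+.5)/5-.5+225,(v+.5)/5-.5+55)
b=atz(c,*w(152,138),.202);h=atz(c,*w(603,177),.199);d=h-b;print(b,h,np.linalg.norm(d[:2]),190-np.degrees(np.arctan2(d[1],d[0])))
P=[atz(c,*w(*q),.168) for q in ((62,28),(273,45),(262,267),(50,252))];print(np.mean(P,0))
for q in ((180,72),(700,450)): pass
print(((proj(cs,[*C2,.202])-[300,190]+.5)*5-.5),((proj(cs,[C2[0]+.055*np.cos(np.radians(-85.5)),C2[1]+.055*np.sin(np.radians(-85.5)),.199])-[300,190]+.5)*5-.5))
# pixel of pilot bolts for consistency
print(((proj(c,[.5232,-.130,.132])-[225,55]+.5)*5-.5))
"
```

```text
[ 0.5420024  -0.05657153  0.202     ] [ 0.54726188 -0.1115372   0.199     ] 0.055216718509635505 274.53420835602026
[ 0.54209805 -0.05542138  0.168     ]
[356.31711334 114.52468876] [489.01359669 162.10617776]
[605.78745255 364.00222221]
```

View pics/s17.png

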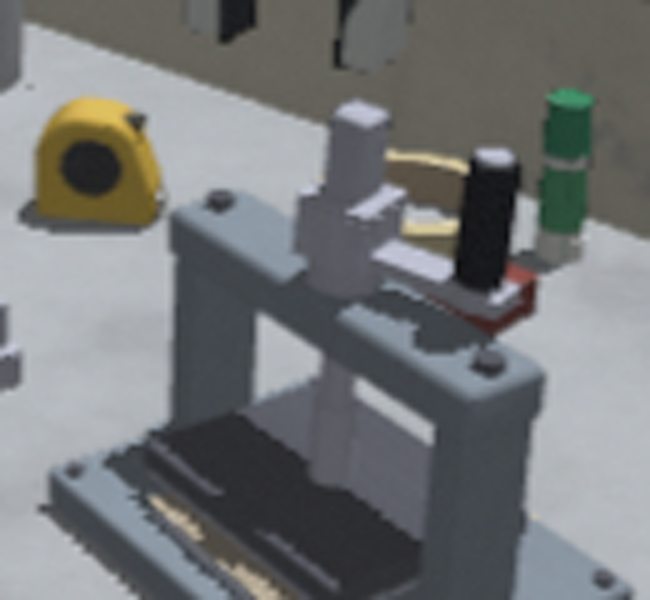

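Call:
{"fn": "step_arm", "kwargs": {"plan": "3.6 2.2 0.95 0 0 0 0; 3.6 2.2 0.95 0 0 0 0; 3.6 2.2 0.95 0 0 0 0; 3.6 2.15 0.95 0 0 0 0; 3.6 0 0 2 0 0 0; 3.6 0 0 1.5 0 0 0; 3.6 0 0 0 0 0 0; 3.6 0 0 0 0 0 0; 3.6 0 0 0 0 0 0; 3.6 0 0 0 0 0 0"}}

```text
clock: 28.27
tool_pos: [0.5486, -0.1096, 0.2288]
orientation: [180.0, -0.1, 10.0]
force: [-0.4, 0.4, 0.0]
opening: 0.036
```

```bash
python3 -c "
from h import *
st(C2);print(telemetry.get_obs()['tool_pos']);cv2.imwrite('pics/w18.png',snapshot('wrist'))"
```

```text
t28.27 r56.7 wound273.8 z0.2288 yaw10.0 Frad-0.4 Ftan(resist)-0.3 Fz0.0 open36.0
[ 0.54857024 -0.10955573  0.22884228]
```

View pics/w18.png

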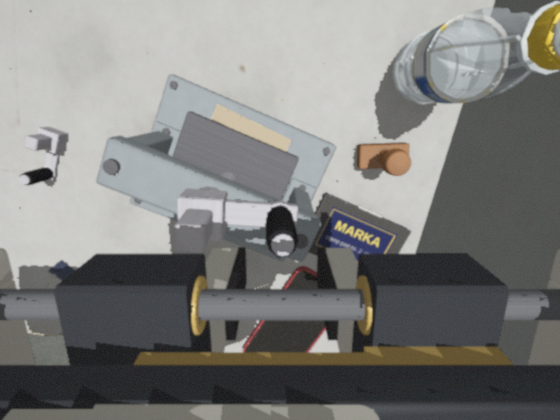

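Call:
{"fn": "step_arm", "kwargs": {"plan": "3.6 -0.05 0 2.5 0 0 0; 3.6 0 0 2 0 0 0; 3.6 0 0 1.5 0 0 0; 3.6 0 0 0.8 0 0 0; 3.6 0 0 0.3 0 0 0; 3.6 0 0 0 0 0 0; 3.6 0 0 0 0 0 0; 1.2 0 0 0 0 0 0; 1.2 0 0 0 0 0 0; 1.2 0 0 0 0 0 0; 1.2 0 0 0 0 0 0; 1.2 0 0 0 0 0 0"}}

```text
clock: 29.32
tool_pos: [0.5482, -0.1091, 0.1577]
orientation: [-180.0, -0.1, 10.0]
force: [-1.4, 3.1, 5.1]
opening: 0.0198
```

```bash
python3 -c "
from h import *
st(C2);o=telemetry.get_obs();print(o['tool_pos'])
p=o['tool_pos'][:2]-C2;r=np.hypot(*p);a=np.degrees(np.arctan2(p[1],p[0]));print(a,r);rows(190-a,11,6)"
```

```text
t29.32 r56.2 wound274.1 z0.1577 yaw10.0 Frad-3.2 Ftan(resist)-1.1 Fz5.1 open19.8
[ 0.54820532 -0.10911106  0.15771594]
-84.07214824528583 0.05621163574446271
1.2 -0.57 -0.07 0 0 0 0; 1.2 -0.56 -0.13 0 0 0 0; 1.2 -0.54 -0.19 0 0 0 0; 1.2 -0.52 -0.24 0 0 0 0; 1.2 -0.49 -0.30 0 0 0 0; 1.2 -0.46 -0.35 0 0 0 0; 1.2 -0.42 -0.39 0 0 0 0; 1.2 -0.38 -0.43 0 0 0 0; 1.2 -0.33 -0.47 0 0 0 0; 1.2 -0.28 -0.50 0 0 0 0; 1.2 -0.22 -0.53 0 0 0 0
```

Call:
{"fn": "step_arm", "kwargs": {"plan": "1.2 -0.57 -0.12 0 0 0 0; 1.2 -0.56 -0.18 0 0 0 0; 1.2 -0.54 -0.19 0 0 0 0; 1.2 -0.52 -0.24 0 0 0 0"}}

```text
clock: 29.65
tool_pos: [0.5265, -0.1064, 0.1581]
orientation: [179.9, -0.3, 10.0]
force: [5.6, -2.1, 3.9]
opening: 0.0193
```

```bash
python3 -c "
from h import *
st(C2)"
```

```text
t29.65 r55.6 wound296.6 z0.1581 yaw10.0 Frad0.4 Ftan(resist)5.9 Fz3.9 open19.3
```

Call:
{"fn": "step_arm", "kwargs": {"plan": "1.2 -0.49 -0.30 0 0 0 0; 1.2 -0.46 -0.35 0 0 0 0; 1.2 -0.42 -0.39 0 0 0 0; 1.2 -0.38 -0.43 0 0 0 0"}}

```text
clock: 29.98
tool_pos: [0.5067, -0.0956, 0.1582]
orientation: [179.9, -0.2, 10.0]
force: [5.6, -6.0, 3.4]
opening: 0.0196
```

```bash
python3 -c "
from h import *
st(C2)"
```

```text
t29.98 r55.4 wound320.1 z0.1582 yaw10.0 Frad1.0 Ftan(resist)8.2 Fz3.4 open19.6
```

Call:
{"fn": "step_arm", "kwargs": {"plan": "1.2 -0.33 -0.47 0 0 0 0; 1.2 -0.28 -0.50 0 0 0 0; 1.2 -0.22 -0.53 0 0 0 0; 1.2 -0.10 -0.28 0 0 0 0; 1.2 0 0 0 0 0 0; 1.2 0 0 0 0 0 0"}}

```text
clock: 30.48
tool_pos: [0.4939, -0.0798, 0.158]
orientation: [179.9, -0.2, 10.1]
force: [3.6, -6.6, 5.1]
opening: 0.0194
```

```bash
python3 -c "
from h import *
st(C2)
rows(341,10,-2)"
```

```text
t30.48 r55.3 wound341.3 z0.1580 yaw10.1 Frad-0.0 Ftan(resist)7.5 Fz5.1 open19.4
1.2 0.07 0.18 0 0 0 0; 1.2 0.07 0.18 0 0 0 0; 1.2 0.08 0.18 0 0 0 0; 1.2 0.08 0.17 0 0 0 0; 1.2 0.09 0.17 0 0 0 0; 1.2 0.10 0.17 0 0 0 0; 1.2 0.10 0.16 0 0 0 0; 1.2 0.11 0.16 0 0 0 0; 1.2 0.11 0.16 0 0 0 0; 1.2 0.12 0.15 0 0 0 0
```

Now ease off slowly instead of letting the handle snap back.

Call:
{"fn": "step_arm", "kwargs": {"plan": "1.2 0.07 0.18 0 0 0 0; 1.2 0.07 0.18 0 0 0 0; 1.2 0.08 0.18 0 0 0 0; 1.2 0.08 0.17 0 0 0 0; 1.2 0.09 0.17 0 0 0 0; 1.2 0 0 0 0 0 0; 1.2 0 0 0 0 0 0"}}

```text
clock: 31.07
tool_pos: [0.4988, -0.0874, 0.1579]
orientation: [179.9, -0.1, 10.0]
force: [0.5, -3.4, 7.6]
opening: 0.0195
```

```bash
python3 -c "
from h import *
st(C2)"
```

```text
t31.07 r55.4 wound331.9 z0.1579 yaw10.0 Frad1.7 Ftan(resist)3.0 Fz7.6 open19.5
```

Call:
{"fn": "step_arm", "kwargs": {"plan": "1.2 0.1 0.17 0 0 0 0; 1.2 0.1 0.16 0 0 0 0; 1.2 0.11 0.16 0 0 0 0; 1.2 0.11 0.16 0 0 0 0; 1.2 0.12 0.15 0 0 0 0; 1.2 0 0 0 0 0 0; 1.2 0 0 0 0 0 0"}}

```text
clock: 31.65
tool_pos: [0.5053, -0.0944, 0.1579]
orientation: [179.9, -0.1, 10.0]
force: [-0.8, -2.4, 8.0]
opening: 0.0196
```

```bash
python3 -c "
from h import *
st(C2)
rows(321,10,-2)"
```

```text
t31.65 r55.4 wound322.0 z0.1579 yaw10.0 Frad2.4 Ftan(resist)1.0 Fz8.0 open19.6
1.2 0.12 0.15 0 0 0 0; 1.2 0.13 0.14 0 0 0 0; 1.2 0.13 0.14 0 0 0 0; 1.2 0.14 0.13 0 0 0 0; 1.2 0.14 0.13 0 0 0 0; 1.2 0.15 0.12 0 0 0 0; 1.2 0.15 0.12 0 0 0 0; 1.2 0.16 0.11 0 0 0 0; 1.2 0.16 0.11 0 0 0 0; 1.2 0.16 0.10 0 0 0 0
```

Call:
{"fn": "step_arm", "kwargs": {"plan": "1.2 0.12 0.15 -0.05 0 0 0; 1.2 0.06 0.07 0 0 0 0; 1.2 0 0 0 0 0 0; 1.2 0 0 0 0 0 0; 3.8 0 0 0 0 0 0; 3.8 0 0 0 0 0 0; 3.8 0 0 0 0 0 0; 3.8 0 0 0 0 0 0"}}

```text
clock: 32.32
tool_pos: [0.5064, -0.0957, 0.1568]
orientation: [-180.0, 0.0, 10.0]
force: [-0.4, -0.5, -0.1]
opening: 0.0366
```

```bash
python3 -c "
from h import *
st(C2);crop(snapshot('scene'),300,190,130,120,5,'pics/s19.png')"
```

```text
t32.32 r55.6 wound320.3 z0.1568 yaw10.0 Frad0.7 Ftan(resist)0.1 Fz-0.1 open36.6
```

View pics/s19.png

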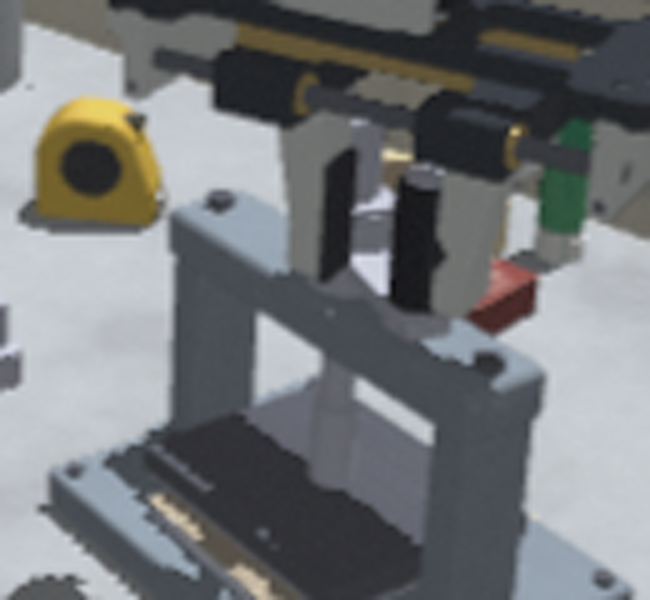

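Call:
{"fn": "step_arm", "kwargs": {"plan": "3.8 0 0.3 0 0 0 0; 3.8 0 0.3 0 0 0 0; 3.8 0 0 0 0 0 0; 3.8 0 0 0 0 0 0; 3.8 0 0 0 0 0 0"}}

```text
clock: 32.78
tool_pos: [0.5078, -0.1017, 0.1571]
orientation: [-180.0, 0.0, 10.0]
force: [-0.5, 0.9, -0.2]
opening: 0.0379
```

```bash
python3 -c "
from h import *
st(C2);crop(snapshot('scene'),300,190,130,120,5,'pics/s20.png')"
```

```text
t32.78 r59.6 wound315.5 z0.1571 yaw10.0 Frad-0.4 Ftan(resist)-1.0 Fz-0.2 open37.9
```

View pics/s20.png

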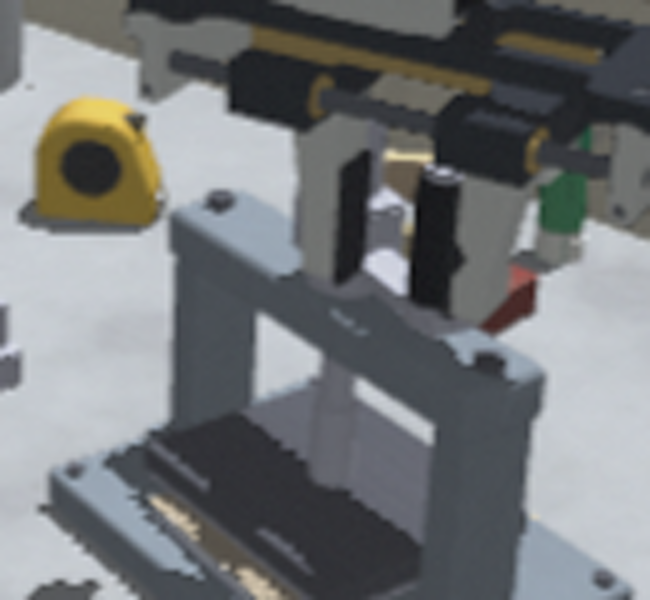

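Call:
{"fn": "step_arm", "kwargs": {"plan": "4.8 0 0 0 0 0 0; 4.8 0 0 0 0 0 0; 4.8 0 0 0 0 0 0; 4.8 0 0 0 0 0 0"}}

```text
clock: 33.17
tool_pos: [0.5079, -0.1016, 0.1572]
orientation: [-180.0, -0.0, 10.0]
force: [-0.6, 0.9, -0.4]
opening: 0.0474
```

```bash
python3 -c "
from h import *
st(C2);crop(snapshot('scene'),300,190,130,120,5,'pics/s21.png')"
```

```text
t33.17 r59.4 wound315.5 z0.1572 yaw10.0 Frad-0.3 Ftan(resist)-1.0 Fz-0.4 open47.4
```

View pics/s21.png

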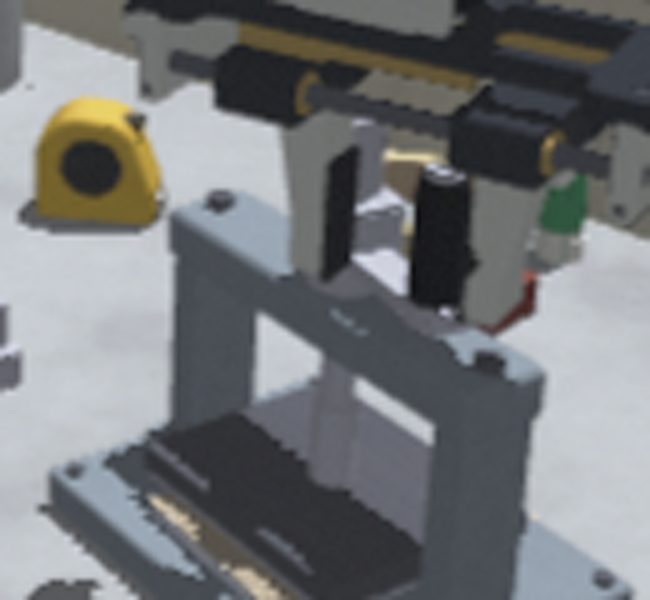

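Call:
{"fn": "step_arm", "kwargs": {"plan": "4.8 0 0 -1.5 0 0 0; 4.8 0 0 -3 0 0 0; 4.8 0 0 -3 0 0 0; 4.8 -2.5 -0.5 -3 0 0 0; 4.8 -2.5 -0.5 0 0 0 0; 4.8 0 0 0 0 0 0; 4.8 0 0 0 0 0 0; 4.8 0 0 0 0 0 0; 4.8 0 0 0 0 0 0"}}

```text
clock: 33.97
tool_pos: [0.4573, -0.1005, 0.2618]
orientation: [180.0, 0.0, 10.0]
force: [-0.1, 0.7, -0.8]
opening: 0.0477
```

```bash
python3 -c "
from h import *
print(telemetry.get_obs()['tool_pos'])
c=calibration('wrist');i=snapshot('wrist');cv2.imwrite('pics/w22.png',i)
np.save('c22.npy',c,allow_pickle=True)
s=snapshot('scene');crop(s,300,190,130,120,5,'pics/s22.png')"
```

```text
[ 0.45725392 -0.10048588  0.2617548 ]
```

View pics/w22.png

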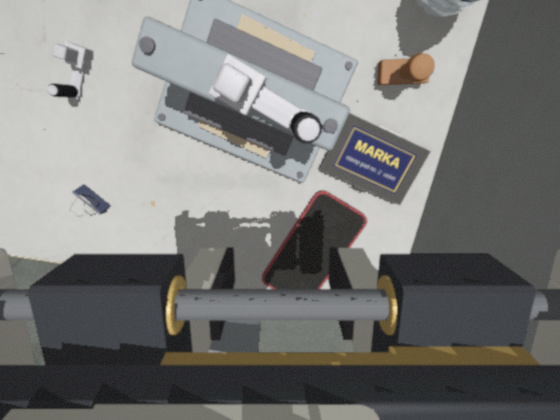

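View pics/s22.png

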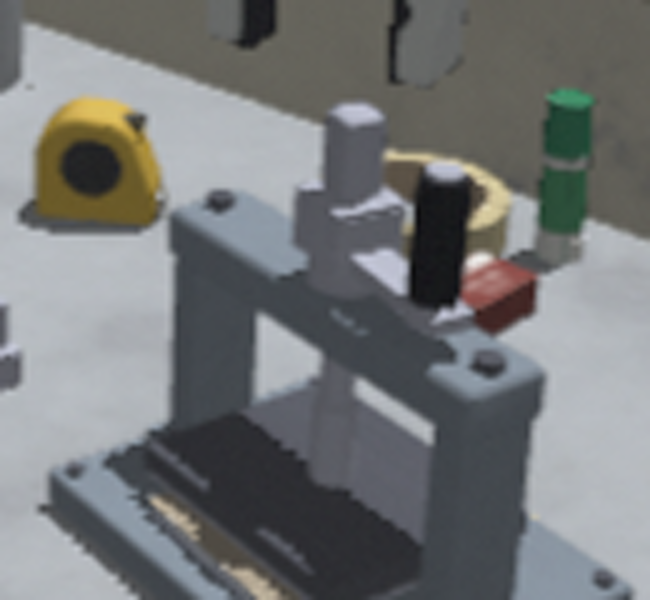

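```bash
python3 -c "
from h import *
c=np.load('c22.npy',allow_pickle=True).item();cs=calibration('scene')
b=atz(c,234,82,.202);h=atz(c,307,127,.199);d=h-b;print(b,h,np.linalg.norm(d[:2]),190-np.degrees(np.arctan2(d[1],d[0])))
def tri(a,b):
    A=[];bb=[]
    for cc,(u,v) in ((c,a),(cs,b)):
        o,d=ray(cc,u,v);d/=np.linalg.norm(d);P=np.eye(3)-np.outer(d,d);A.append(P);bb.append(P@o)
    return np.linalg.lstsq(np.vstack(A),np.hstack(bb),rcond=None)[0]
s=lambda u,v:((u+.5)/5-.5+300,(v+.5)/5-.5+190)
print(tri((234,82),s(357,112)),tri((307,127),s(446,174)))
i=snapshot('scene');crop(i,345,205,60,50,12,'pics/s23.png')
cv2.imwrite('pics/w23.png',snapshot('wrist'))
"
```

```text
[ 0.54200931 -0.05735906  0.202     ] [ 0.52354809 -0.10600422  0.199     ] 0.05203044939660287 300.78214218545486
[ 0.5410946  -0.05626713  0.20406952] [ 0.5235417  -0.10562518  0.20125493]
```

View pics/s23.png

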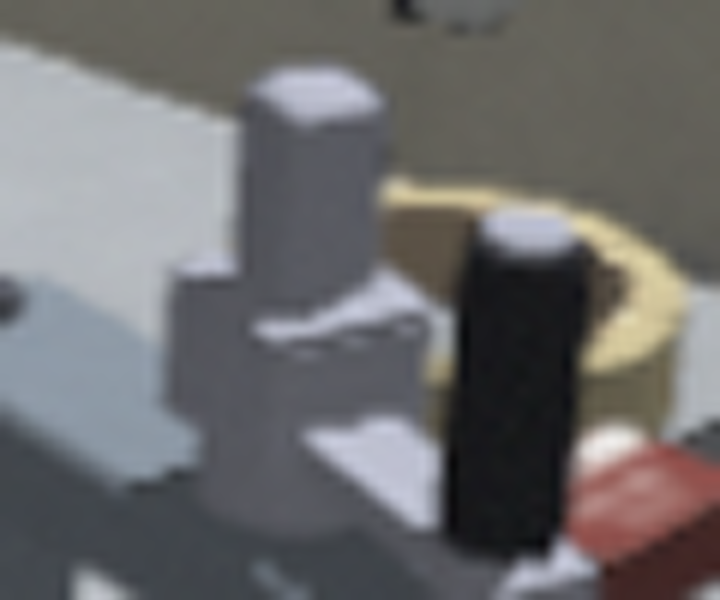

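Call:
{"fn": "step_arm", "kwargs": {"plan": "0 2.3 -0.75 0 0 0 0; 0 2.3 -0.75 0 0 0 0; 0 2.25 -0.75 0 0 0 0; 0 2.25 -0.75 0 0 0 0; 0 0 0 2 0 0 0; 0 0 0 2 0 0 0; 0 0 0 1 0 0 0; 0 0 0 0.5 0 0 0; 0 0 0 0 0 0 0; 0 0 0 0 0 0 0"}}

```text
clock: 35.0
tool_pos: [0.5416, -0.0553, 0.2078]
orientation: [180.0, -0.0, 10.0]
force: [-0.1, -1.1, -0.0]
opening: 0.0004
```

Call:
{"fn": "step_arm", "kwargs": {"plan": "0 0 0 0.2 0 0 0; 0 0 0 0.1 0 0 0; 0 0 0 0.1 0 0 0; 0 0 0 0 0 0 0; 0 0 0 0 0 0 0"}}

```text
clock: 35.42
tool_pos: [0.5414, -0.0552, 0.2035]
orientation: [-180.0, -0.0, 10.0]
force: [-0.4, -0.6, 0.2]
opening: 0.0002
```

Call:
{"fn": "step_arm", "kwargs": {"plan": "0 0 0 0.1 0 0 0; 0 0 0 0.1 0 0 0; 0 0 0 0.1 0 0 0; 0 0 0 0 0 0 0; 0 0 0 0 0 0 0"}}

```text
clock: 35.83
tool_pos: [0.5426, -0.055, 0.2024]
orientation: [180.0, -0.2, 10.1]
force: [-2.9, 2.1, 13.0]
opening: 0.0005
```

Call:
{"fn": "step_arm", "kwargs": {"plan": "0 0 0 -0.5 0 0 0; 0 0 0 -1.5 0 0 0; 0 0 0 -3 0 0 0; 0 -3 0 -3 0 0 0; 0 -3 0 0 0 0 0; 0 -2.5 0 0 0 0 0; 0 0 0 0 0 0 0; 0 0 0 0 0 0 0; 0 0 0 0 0 0 0; 0 0 0 0 0 0 0"}}

```text
clock: 36.67
tool_pos: [0.4587, -0.0697, 0.2795]
orientation: [180.0, 0.0, 10.0]
force: [0.4, -0.0, -0.3]
opening: 0.0006
```

```bash
python3 -c "
from h import *
o=telemetry.get_obs();print(o['tool_pos'],o['force'],o['clock'])
cv2.imwrite('pics/w24.png',snapshot('wrist'))
s=snapshot('scene');crop(s,300,190,130,120,5,'pics/s24.png')"
```

```text
[ 0.45867549 -0.06970264  0.27947128] [ 0.44141377 -0.04795188 -0.27159615] 36.6667
```

View pics/w24.png

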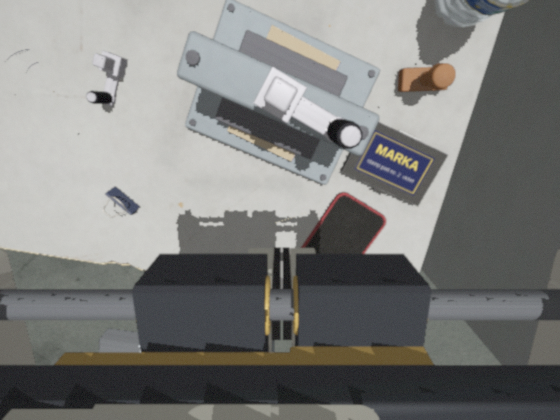

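View pics/s24.png

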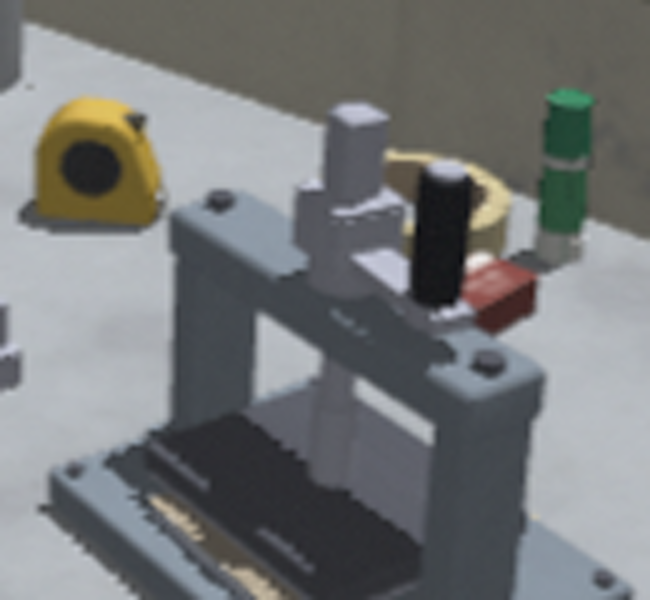

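```bash
python3 -c "
from plant import workorder
print(workorder.close_job())"
```

```text
the job is handed in; nothing more can be done
None
```

The notepad is clamped and the job is handed in at about 37 s. The middle-sized crank is on the shaft, the gripper is clear, and I left the other things alone.

**Fitting:** I lined the crank up with the square's angle measured from the wrist picture. It dropped to the boss with no resistance until about 6 N at home height. I pressed it home again partway through the winding and once more at the end. It came to a solid stop each time, with the boss top at about 202 mm as it should be.

**Winding:** I turned the crank clockwise by its handle, in two grips. The pull at the handle was about 3 N until the plate met the pad, 0.7 turn into the second revolution by my count. I stopped about 85–90° after that, at about 9 N.

**Checks that disagreed or went wrong:**
- **Spring-back:** When I first let go quickly, the handle sprang back about 65°. I wound it up to the same point again and eased it off slowly. It then stayed about 50° past first touch (the crank's play on the square is included in that figure) and did not move in the final pictures.
- **Touch point:** An earlier picture of the plate's height had put first touch about 80° later than the force did. I went by the force, and the later pictures show the plate down on the pad.
- **Crank lean:** The loose crank leans slightly toward its handle within its clearance. Early in the winding it also tilted in the grip with up to about 18 N of vertical load, so I regripped lower and wound more slowly.

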